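# Steady a rocking bench slicer and weight its trough

## Robot

A 6-joint arm with a two-finger parallel gripper is mounted at the origin on the work surface. World frame = base frame: x ahead of the robot, y to its left, z up, the work surface at z = 0. Lengths are in m, angles in degrees, forces in N, time in s.
With the tool pointing down it reaches from about 0.35 to 0.875 m from the base axis. Payload 15.5 kg.
Tool frame: the origin (TCP) lies at the very end of the fingers, on their centre line; the grasp point (between the pads) lies 19 mm behind it; z points along the fingers, y is the direction in which the jaws open and shut (so a half turn about z gives the same grasp; the last joint's range is limited). The gripper opens to 85 mm and grips with 20 to 120 N. Pads are 22 mm wide; open, the fingers measure 114 mm over their backs; the gripper's body (76 mm by 85 mm) begins 54 mm behind the grasp point. The pads swing forward as they close: fully open they stand 13 mm farther back than shut.
Start: joints at [-77.894, 28.281, 77.091, -0, 74.628, -5.472], TCP at [0.189, -0.596, 0.195] pointing down, gripper open.
Joint ranges: [-166.48, 166.48], [-47.26, 123.95], [12.59, 153.08], [-70.14, 250.14], [6.76, 159.57], [-176.63, 176.63]. Speed limits (degrees/s): [108.29, 108.29, 147.25, 172.46, 172.46, 172.46].

## Interface

Orientations are given as [roll, pitch, yaw] about the fixed x, y, z axes, in that order (R = Rz(yaw) Ry(pitch) Rx(roll)).
In Python, from workcell import sensors, snapshot, calibration, workorder, search_frame gives the robot as it stands.
- The arm moves only by the tool carry_out, never from a script. Its argument "rows" is one flat list of numbers, 7 for each row, row after row: the shift along the tool's x, y, z in m, then the turn, a rotation vector about the tool's x, y, z in degrees, then the closure, from -1 (fully open) to 1 (shut), so that 0 is half open. In form: [dx, dy, dz, rx, ry, rz, jaw, dx, dy, dz, rx, ry, rz, jaw, ...]. A call has 1 to 12 rows; each row shifts and turns the commanded pose from where the row before left it, along the tool's axes as they then stand; what a row does not reach is not made up. A row lasts 1/10 s, in which the tool goes at most 50 mm and 8.59 degrees, less where a joint would pass 70% of its speed; a pose out of reach is approached as far as the arm can. A call is refused whole if a number of a shift passes 0.05 or a number of a turn 8.59, either way. A call with a gripper value outside its range is refused whole. The fingers move at their own pace and stop on an object; "grip_force" is the grip in N (left out, the last holds). Time passes only in rows, so rows that do not move let the fingers close. It gives the time, the measured TCP pose, the force and the opening at its end, in the units of the state.
- sensors.get_state(): the state, without advancing time (a new reading comes with each control period).
- snapshot(name): name is "scene" or "side" or "wrist"; returns (picture, depth): 480x640x3 uint8, red, green, blue; 480x640 float32, m along the optical axis (not along the pixel's ray), 0 where there is no reading.
- calibration(name): a dict with "K" (3x3 intrinsics, pixels), "rvec" (rotation vector, rad) and "tvec" (3), from world to camera coordinates, as OpenCV has them; the wrist camera has in their place "tool_from_camera" (4x4, takes a point from camera to tool coordinates, whose origin is the TCP and whose axes are the flange's). Camera axes: x right, y down, z forward; pixel columns grow to the right and rows downward; lengths in m; the calibration is good to about 2 mm. The wrist camera is an equidistant fisheye: a pixel r from the principal point sees the ray r / f radians off the axis. A picture is of the moment at which its call begins: read the wrist's pose just before it. calibration takes no time and is no camera call.
- workorder.finish_job(): hands the job in, once; it reports no verdict.
Trained networks look in the newest picture that a camera, given by its name, has taken for a name from the list of things; names that differ only in an ending like _2 or _b are one class to them, and where a whole thing is asked for, a point or a joint stands for the part that bears it (a point fixed in the world has none). Each returns a list of dicts, best first, with "conf" (0 to 1); they miss things now and then, are a little off and sometimes report something else, mostly with a low value. They report only what shows in the picture. A call takes as long as a camera call. They do not tell look-alikes from the thing itself.
- search_frame(camera, label): "bbox" ([centre column, centre row, width, height] in pixels, round what is visible of it).
The state is a dict: "clock": time; "joint_positions": joint angles; "joint_velocities": joint speeds; "joint_efforts": joint torques, N m; "position": TCP position; "orientation": TCP orientation; "ft_force": force on the tool from outside, world axes, zero at the start; "moment": the same for the moment, N m; "gripper_width": finger opening in m.
Only numpy, scipy, OpenCV 4.12 (cv2) and the standard library are available. Lean on these libraries where they do the work, as an engineer would, in place of code of your own. Each camera call takes 0.05 s, during which the arm holds its last target.

## Task

The bench slicer rocks because one of its feet is screwed in too far. Turn the wing knob over that foot, letting go and re-gripping as needed, until the slicer stands level on all four feet. Then take the tall rectangular steel weight from the parts bin and lower it gently lengthwise into the middle of the slicer's trough, flat on the trough floor; do not push the slicer about, and leave the bowl, bottle and jar alone.

Things in the scene. Friction and masses are not known exactly. Their poses are not given: they have to be found in the camera images.
- slicer: Bench slicer, 4 kg, loose. Origin on the worktop plane under the centre of its plate, z up. Plate 290 (x) x 190 (y) mm, top at 40 mm, on plain feet at (115,78), (115,-78), (-115,-78) mm and a screw foot at (-115,74). With that foot too short it leans down towards it, too long away from it. Motor case x -38..58, y 17..87, top 90 mm; blade housing and disc x 94..133, y -90..16, top 144 mm.
- foot_knob (a joint): Angle of the black wing knob of the screw foot (rad). Grows when turned clockwise seen from above, which screws the foot out (down) by 1.6 mm per rad. The foot is as long as the other three at 4.0; stops at 0 and 6.0; starts between 0.2 and 1.6. Resisting torque about 0.1 N m; it stays where it is left.
- knob_grip (a point): Point on the knob's vertical axis at grip height, (-115, 74, 68.5) mm in the slicer's frame. The wing is a bar 38 mm long (this point's x axis, turning with the knob), 12 mm thick (y axis), from 20 mm below to 16 mm above this point; the plate is 28 mm below. Nothing else stands within 65 mm of the axis. The knob rises with the slicer by up to 1.6 mm per rad.
- trough_mid (a point): Middle of the trough's floor, 44 mm above the slicer's origin; axes as the slicer's. The trough runs along x, from 92 mm on the -x side (open end) to the disc 114 mm on the +x side; 56 mm wide inside, side walls 6 mm thick, 48 mm high above this floor. Fingers do not fit between a wall and the weight: hold the weight by its end faces, fingers in line along the trough.
- weight: Tall rectangular steel weight, about 0.5 kg, 60 (x) x 40 (y) x 45 (z) mm. Origin at the centre of its underside. It stands upright in the bin, its 60 mm length across the bin; there only its 40 mm width can be gripped (fingers in line along the bin), so it must be set down on the worktop and taken again by its 60 mm length.
- bin: Fixed grey plastic bin 86 (x) x 332 (y) x 60 (z) mm, walls and floor 4 mm, open on top. Origin at the centre of its underside. Three steel pieces stand in it about 95 mm apart along y, in any order: the weight, a low block and a round weight. The worktop on its -x side is free.
- low_block: Low steel block in the bin, 60 x 40 x 20 mm, not wanted. Origin at the centre of its underside.
- round_weight: Round steel weight in the bin, 42 mm diameter, 45 mm high, not wanted. Origin at the centre of its underside.
- bowl: Steel bowl, 150 mm across, 65 mm high, on the worktop. Origin at the centre of its underside. Leave alone.
- squeeze_bottle: Amber bottle, 60 mm diameter, 170 mm high. Origin at the centre of its underside. Leave alone.
- jar: White jar, 72 mm diameter, 85 mm high. Origin at the centre of its underside. Leave alone.
Not all that is in view belongs to the job. What is shaped like the weight but green or turquoise is not meant.

How it is judged (in metres and radians):
On the way:
1. the slicer stands level on its feet with the knob let go (angle between slicer's own z axis and vertical below 0.012 rad and value of joint foot_knob above 2.5 rad and contact force between the fingers and slicer below 0.1 N and angular speed of slicer below 0.05 rad/s), for 0.3 s.
At the end, for the whole second after the job is handed in: The slicer stands level (its upright axis within 0.012 rad of vertical, about 1.5 mm of foot length) with the foot screwed out (knob above 2.5 rad), and the tall rectangular weight rests upright on the trough floor, lengthwise, within 40 mm of the trough's middle, everything at rest (angle between slicer's own z axis and vertical below 0.012 rad and value of joint foot_knob above 2.5 rad and x of weight in the frame of trough_mid between -0.04 and 0.04 m and y of weight in the frame of trough_mid between -0.014 and 0.014 m and z of weight in the frame of trough_mid between -0.004 and 0.004 m and angle between weight's own z axis and vertical below 0.06 rad and angle between the x axis of weight and the x axis of trough_mid, either way round below 0.4 rad and linear speed of each of weight, slicer below 0.02 m/s); the robot touches nothing.
It fails at once if the bowl, bottle or jar is shifted by more than 30 mm (distance of any of bowl, squeeze_bottle, jar from where it was at the start of the episode above 0.03 m).
It fails at once if the slicer is pushed more than 50 mm out of its place (distance of slicer from where it was at the start of the episode above 0.05 m).
It fails at once if the weight is dropped into the trough instead of lowered (horizontal distance between weight and trough_mid below 0.07 m and contact force between the fingers and weight below 0.05 N and linear speed of weight above 0.45 m/s).
It also fails if it takes over 72 s, if anything falls off the work surface, if the arm or the gripper's body presses on something with over 40 N, if the wrist force passes 120 N, or if a joint passes its speed limit or range.

## Working session

There is one attempt and no reset: what is moved stays moved. The work goes in short steps, Python scripts to look and compute and a tool call to move; the robot and the scene stay as the last step left them, time stands still between calls to the robot, and variables do not carry over. Pictures are saved under pics/ and viewed, and the job is handed in when it is done.

Besides the shell and the picture viewer there is one more tool, called after "Call:" as a command line: name --argument value ..., lists and objects as JSON in quotes. carry_out: Moves the arm, as the interface text tells. Its arguments: {"type":"object","properties":{"rows":{"type":"array"},"grip_force":{"type":"number"}},"required":["rows"]}

```bash
ls; mkdir -p pics; cat > h.py <<'E'
import numpy as np, cv2
from scipy.spatial.transform import Rotation as R
from workcell import sensors, snapshot, calibration, workorder, search_frame
def cam(n):
    c=calibration(n); K=np.array(c['K']); 
    Rm=cv2.Rodrigues(np.array(c['rvec'],float))[0]; t=np.array(c['tvec'],float).ravel()
    return K,Rm,t
def cloud(n,d):
    K,Rm,t=cam(n); v,u=np.mgrid[0:480,0:640]
    P=np.stack([(u-K[0,2])/K[0,0]*d,(v-K[1,2])/K[1,1]*d,d],-1)
    W=(P-t)@Rm; W[d<=0]=np.nan
    return W
def save(n,p): cv2.imwrite('pics/'+n+'.png',cv2.cvtColor(p,cv2.COLOR_RGB2BGR))
E
python3 - <<'E'
from h import *
print(sensors.get_state())
for n in ['scene','side']:
    p,d=snapshot(n); save(n+'0',p); np.save(n+'0.npy',d)
    np.save(n+'0p.npy',p)
    K,Rm,t=cam(n); print(n,K.tolist(),(-Rm.T@t).round(3),Rm.round(2).tolist())
    for l in ['slicer','foot_knob','weight','bin','low_block','round_weight','bowl','squeeze_bottle','jar']:
        print(l,[(np.round(x['bbox']).tolist(),round(x['conf'],2)) for x in search_frame(n,l)][:3])
E
```

```text
pics
{'clock': 0.0, 'joint_positions': array([-7.78937866e+01,  2.83141730e+01,  7.71279428e+01,  8.54634679e-06,
        7.46253168e+01, -5.47187067e+00]), 'joint_velocities': array([-0.08431695,  0.0134841 ,  0.15973993,  0.13188735, -0.03818967,
        0.00344449]), 'joint_efforts': array([ 5.31767746e-04, -8.82148075e+01, -3.83877468e+01, -1.40557599e-04,
        1.00422979e-02,  6.43269186e-05]), 'position': array([ 0.18867281, -0.59543214,  0.19470318]), 'orientation': array([-1.79932875e+02, -6.43837050e-03,  1.75780780e+01]), 'ft_force': array([-0.21725756,  0.43984288,  0.71243981]), 'moment': array([-0.04115586, -0.01400791, -0.00922029]), 'gripper_width': 0.08535136331466446}
scene [[564.2899205435702, 0.0, 320.6903776326539], [0.0, 564.2899205435702, 239.03036108996682], [0.0, 0.0, 1.0]] [1.705 0.372 0.836] [[-0.36, 0.93, 0.02], [0.51, 0.21, -0.84], [-0.78, -0.29, -0.55]]
slicer []
foot_knob []
weight []
bin []
low_block []
round_weight []
bowl []
squeeze_bottle []
jar []
side [[568.7503063280686, 0.0, 310.8934548026499], [0.0, 568.7503063280686, 243.62821955770158], [0.0, 0.0, 1.0]] [ 0.541 -0.906  0.842] [[1.0, -0.07, 0.02], [-0.03, -0.67, -0.74], [0.06, 0.74, -0.67]]
slicer [([279.0, 183.0, 133.0, 78.0], 0.94)]
foot_knob [([227.0, 164.0, 12.0, 25.0], 0.62)]
weight [([370.0, 391.0, 37.0, 35.0], 0.84)]
bin [([303.0, 332.0, 58.0, 164.0], 0.72)]
low_block [([294.0, 290.0, 36.0, 20.0], 0.96), ([226.0, 162.0, 14.0, 16.0], 0.74)]
round_weight [([292.0, 327.0, 19.0, 32.0], 0.88), ([295.0, 291.0, 29.0, 22.0], 0.24)]
bowl [([393.0, 224.0, 72.0, 56.0], 0.73), ([405.0, 328.0, 42.0, 54.0], 0.58)]
squeeze_bottle [([375.0, 166.0, 27.0, 68.0], 0.9)]
jar [([406.0, 327.0, 42.0, 54.0], 0.74)]
```

View pics/scene0.png

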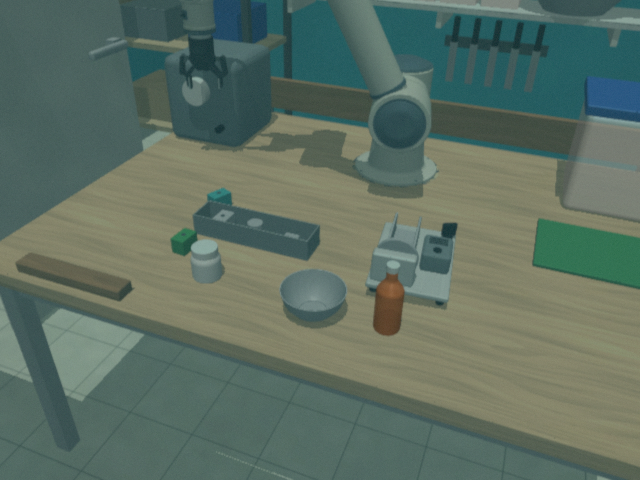

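View pics/side0.png

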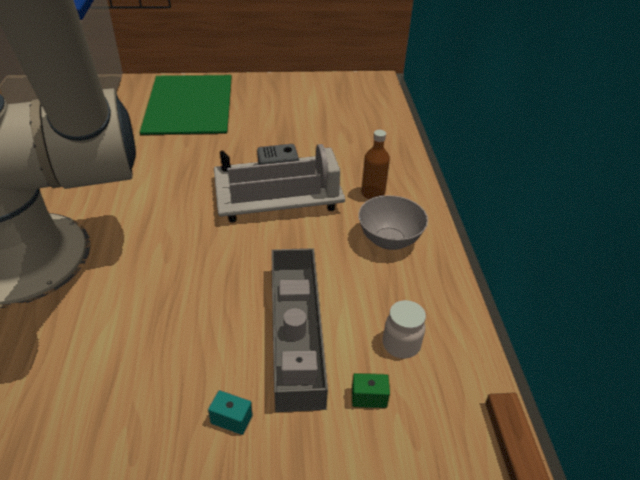

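The side view shows the slicer (knob at 225,160), the bin with three pieces (293,289; 294,320; 299,361), turquoise and green decoys at (230,411) and (371,390), and the bowl, bottle and jar to the right. Next I'll measure positions from depth.

```bash
python3 - <<'E'
from h import *
d=np.load('side0.npy'); W=cloud('side',d)
d2=np.load('scene0.npy'); W2=cloud('scene',d2)
np.set_printoptions(precision=3,suppress=True)
for n,(u,v) in dict(low=(293,288),rnd=(293,318),wt=(299,358),knob=(226,160),jar=(406,314),motor=(275,153),platecorner=(335,197),turq=(230,402),grn=(371,381),table=(180,300),bottle=(379,136)).items():
    print(n,np.nanmedian(W[v-2:v+3,u-2:u+3].reshape(-1,3),0))
for n,(u,v) in dict(knob=(449,229),wt=(222,215),rnd=(255,223),low=(291,237),motor=(438,243)).items():
    print('scene',n,np.nanmedian(W2[v-2:v+3,u-2:u+3].reshape(-1,3),0))
# heightmap, top view 2mm/px, x right 0..1, y up -0.7..0.4
for nm,WW in (('side',W),('scene',W2)):
    im=np.zeros((560,500),np.float32)-0.02
    P=WW.reshape(-1,3); P=P[~np.isnan(P[:,0])]
    P=P[(P[:,2]<0.25)]
    o=np.argsort(P[:,2]);P=P[o]
    c=((P[:,0])/0.002).astype(int); r=((0.42-P[:,1])/0.002).astype(int)
    k=(c>=0)&(c<500)&(r>=0)&(r<560)
    im[r[k],c[k]]=P[k,2]
    g=np.clip((im+0.02)/0.2*255,0,255).astype(np.uint8)
    cv2.imwrite(f'pics/hm_{nm}.png',cv2.applyColorMap(g,cv2.COLORMAP_TURBO))
E
```

```text
low [ 0.574 -0.142  0.025]
rnd [ 0.57  -0.239  0.05 ]
wt [ 0.576 -0.327  0.051]
knob [0.432 0.238 0.073]
jar [ 0.766 -0.269  0.086]
motor [0.548 0.235 0.09 ]
platecorner [0.682 0.116 0.047]
turq [ 0.463 -0.403  0.045]
grn [ 0.692 -0.377  0.046]
table [ 0.352 -0.141  0.001]
bottle [0.78  0.177 0.169]
scene knob [1.318 0.336 0.602]
scene wt [1.318 0.131 0.567]
scene rnd [1.318 0.166 0.566]
scene low [1.318 0.201 0.56 ]
scene motor [1.318 0.329 0.586]
```

View pics/hm_side.png

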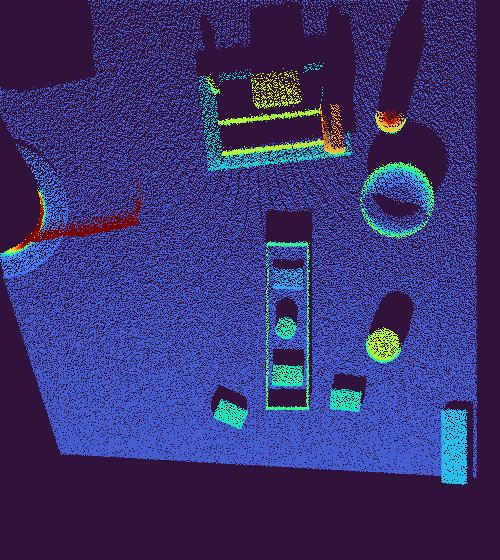

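View pics/hm_scene.png

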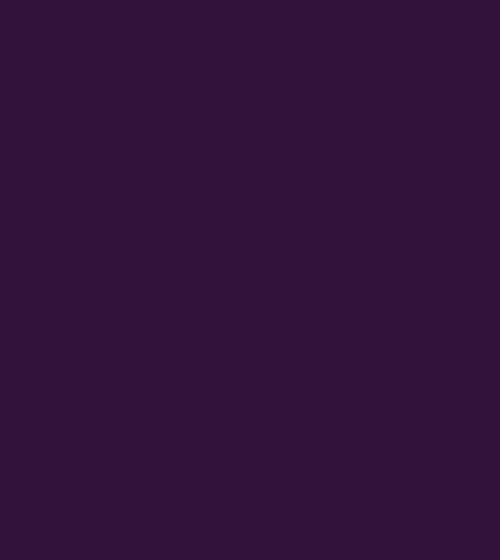

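```bash
python3 - <<'E'
from h import *
np.set_printoptions(precision=4,suppress=True)
W=cloud('side',np.load('side0.npy')).reshape(-1,3); W=W[~np.isnan(W[:,0])]
B=W[(W[:,0]>0.38)&(W[:,0]<0.74)&(W[:,1]>0.07)&(W[:,1]<0.4)&(W[:,2]>0.02)&(W[:,2]<.2)]
m=B[(B[:,2]>.084)&(B[:,2]<.097)&(B[:,1]>.2)&(B[:,0]>.48)&(B[:,0]<.61)]
print('motor',len(m)); r=cv2.minAreaRect(m[:,:2].astype(np.float32)); print(r)
A=np.c_[m[:,:2],np.ones(len(m))]; print('plane',np.linalg.lstsq(A,m[:,2],rcond=None)[0])
w=B[(B[:,2]>.083)&(B[:,2]<.1)&(B[:,1]<.195)&(B[:,0]<.64)]
im=((w[:,1]-np.tan(np.radians(6))*w[:,0])); h,e=np.histogram(im,40);print(h,e)
for lo,hi in ((.0,.085),(.095,.2)):
  pass
np.save('B.npy',B)
p=np.load('side0p.npy'); cv2.imwrite('pics/z.png',cv2.cvtColor(cv2.resize(p[120:240,190:350],None,fx=5,fy=5,interpolation=cv2.INTER_CUBIC),cv2.COLOR_RGB2BGR))
k=B[(B[:,0]<.46)&(B[:,2]>.055)&(B[:,1]>.2)]; print('knob',len(k)); print(k[:40])
n=W[(abs(W[:,0]-.576)<.06)&(abs(W[:,1]+.33)<.06)&(W[:,2]>.042)&(W[:,2]<.055)]
print(cv2.minAreaRect(n[:,:2].astype(np.float32)), np.median(n,0))
b=W[(abs(W[:,0]-.575)<.07)&(abs(W[:,1]+.235)<.2)&(W[:,2]>.055)&(W[:,2]<.068)]
print(cv2.minAreaRect(b[:,:2].astype(np.float32)), np.median(b,0))
E
```

```text
motor 645
((0.5524927973747253, 0.24237488210201263), (0.0945795327425003, 0.07794640958309174), 6.2149176597595215)
plane [0.0199 0.011  0.0758]
[ 18  77 144 142  73  23   5   2   1   0   0   0   0   0   0   0   0   0
   0   0   0   0   0   0   0   0   0   0   0   0   0   0   5  36  86 112
  90  29   9   3] [0.0609 0.0628 0.0647 0.0666 0.0685 0.0704 0.0723 0.0743 0.0762 0.0781
 0.08   0.0819 0.0838 0.0857 0.0877 0.0896 0.0915 0.0934 0.0953 0.0972
 0.0992 0.1011 0.103  0.1049 0.1068 0.1087 0.1106 0.1126 0.1145 0.1164
 0.1183 0.1202 0.1221 0.1241 0.126  0.1279 0.1298 0.1317 0.1336 0.1355
 0.1375]
knob 127
[[0.4191 0.2667 0.0813]
 [0.4211 0.2703 0.0789]
 [0.4142 0.2657 0.0792]
 [0.4167 0.2644 0.08  ]
 [0.4192 0.2635 0.0806]
 [0.4221 0.2585 0.0838]
 [0.4243 0.2604 0.0825]
 [0.4141 0.2641 0.0774]
 [0.4172 0.258  0.0814]
 [0.4192 0.2616 0.079 ]
 [0.4216 0.2609 0.0794]
 [0.4242 0.2591 0.0805]
 [0.4267 0.2577 0.0814]
 [0.4142 0.2614 0.0764]
 [0.4171 0.2561 0.0798]
 [0.4196 0.2554 0.0802]
 [0.4227 0.2483 0.0848]
 [0.4245 0.2538 0.0812]
 [0.4269 0.2528 0.0817]
 [0.4292 0.2539 0.081 ]
 [0.4139 0.2613 0.0736]
 [0.417  0.2548 0.0778]
 [0.4194 0.2546 0.0779]
 [0.4222 0.2503 0.0807]
 [0.4246 0.2498 0.081 ]
 [0.4266 0.2534 0.0785]
 [0.4291 0.2523 0.0792]
 [0.432  0.2472 0.0825]
 [0.4138 0.2603 0.0714]
 [0.4169 0.2535 0.0758]
 [0.4193 0.2536 0.0757]
 [0.4226 0.2445 0.0817]
 [0.4245 0.2485 0.079 ]
 [0.4271 0.2462 0.0805]
 [0.4298 0.2426 0.0828]
 [0.4324 0.2408 0.0839]
 [0.4342 0.2463 0.0802]
 [0.4132 0.2636 0.0664]
 [0.4161 0.2586 0.0696]
 [0.4192 0.252  0.0739]]
((0.5752597451210022, -0.3298363983631134), (0.11010994762182236, 0.07827604562044144), 89.92263793945312) [ 0.5761 -0.3334  0.0495]
((0.575294554233551, -0.23137547075748444), (0.337619811296463, 0.08615697175264359), 89.91888427734375) [ 0.5791 -0.2757  0.0601]
```

View pics/z.png

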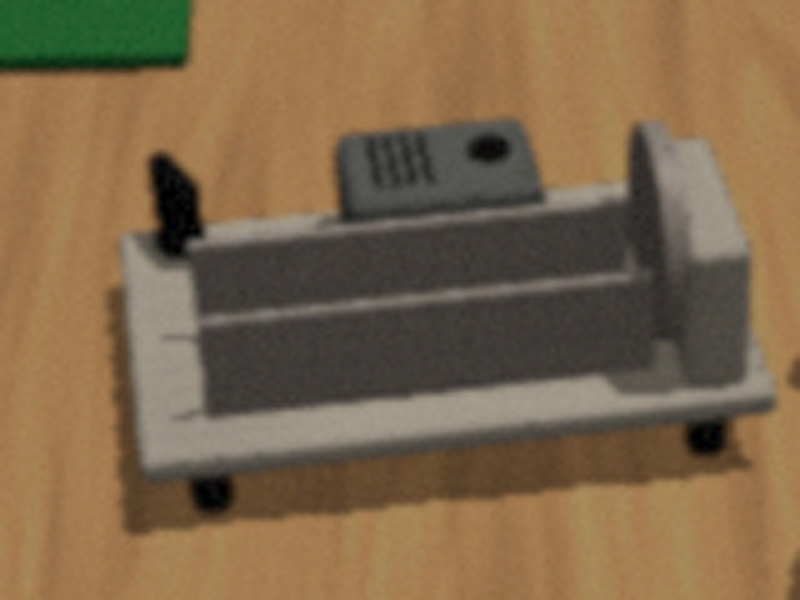

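Call:
carry_out --rows '[0.033,-0.033,-0.005,0,0,0,-1,0.033,-0.033,-0.005,0,0,0,-1,0.033,-0.033,-0.005,0,0,0,-1,0.033,-0.033,-0.005,0,0,0,-1,0.033,-0.033,-0.005,0,0,0,-1,0.033,-0.033,-0.005,0,0,0,-1,0.033,-0.033,-0.005,0,0,0,-1,0.033,-0.033,-0.005,0,0,0,-1,0.033,-0.033,-0.005,0,0,0,-1,0.033,-0.033,-0.005,0,0,0,-1,0.033,-0.033,-0.005,0,0,0,-1,0.033,-0.033,-0.005,0,0,0,-1]'

```text
clock: 2.2
position: [0.4473, -0.0969, 0.2558]
orientation: [180.0, -0.0, 17.6]
ft_force: [0.5, -0.6, -0.4]
gripper_width: 0.0852
```

```bash
python3 - <<'E'
from h import *
s=sensors.get_state(); print(s['position'],s['orientation'],s['joint_positions'])
c=calibration('wrist'); print(c)
E
```

```text
[ 0.44729465 -0.09686893  0.25576364] [ 1.79974652e+02 -3.21180478e-02  1.75751676e+01] [-1.97017286e+01  1.10086773e+01  9.43250961e+01 -7.44005413e-04
  7.46253170e+01  5.27233078e+01]
{'K': array([[371.64829954,   0.        , 312.41785133],
       [  0.        , 371.64829954, 239.9145083 ],
       [  0.        ,   0.        ,   1.        ]]), 'tool_from_camera': array([[-1.38403035e-04, -9.53678740e-01, -3.00826931e-01,
         7.55528020e-02],
       [ 9.99999953e-01, -5.01326998e-05, -3.01145040e-04,
        -5.28440466e-04],
       [ 2.72114356e-04, -3.00826959e-01,  9.53678702e-01,
        -1.77021031e-01],
       [ 0.00000000e+00,  0.00000000e+00,  0.00000000e+00,
         1.00000000e+00]])}
```

Call:
carry_out --rows '[0.011,-0.042,0,0,0,-8.5,-1,0.004,-0.043,0,0,0,-8.5,-1,-0.002,-0.043,0,0,0,-8.5,-1,-0.008,-0.043,0,0,0,-8.5,-1,-0.015,-0.041,0,0,0,-8.5,-1,-0.021,-0.038,0,0,0,-8.5,-1,-0.026,-0.035,0,0,0,-8.5,-1,-0.031,-0.03,0,0,0,-8.5,-1,0,0,0,0,0,-8.5,-1,0,0,0,0,0,-8.5,-1,0,0,0,0,0,-8.5,-1,0,0,0,0,0,-8.5,-1]'

```text
clock: 3.4
position: [0.2133, 0.0293, 0.2558]
orientation: [180.0, 0.0, 118.0]
ft_force: [0.0, -0.1, 0.7]
gripper_width: 0.0853
```

```bash
python3 - <<'E'
from h import *
s=sensors.get_state(); print(s['position'],s['orientation'],s['joint_positions'])
p,d=snapshot('wrist'); save('w1',p); np.save('w1d.npy',d); np.save('w1p.npy',p)
for l in ['foot_knob','slicer']: print(search_frame('wrist',l))
print(d.min(),d.max())
E
```

```text
[0.21328367 0.02930896 0.25575915] [1.79963698e+02 2.56862511e-02 1.17952098e+02] [-8.24843157e+00 -1.31608443e+01  1.17706869e+02  7.36468626e-04
  7.54095110e+01 -3.62007228e+01]
[{'bbox': [560.7, 128.0, 33.1, 32.9], 'conf': 0.81}]
[{'bbox': [559.4, 210.7, 160.4, 215.4], 'conf': 0.94}]
0.0 0.8491745
```

View pics/w1.png

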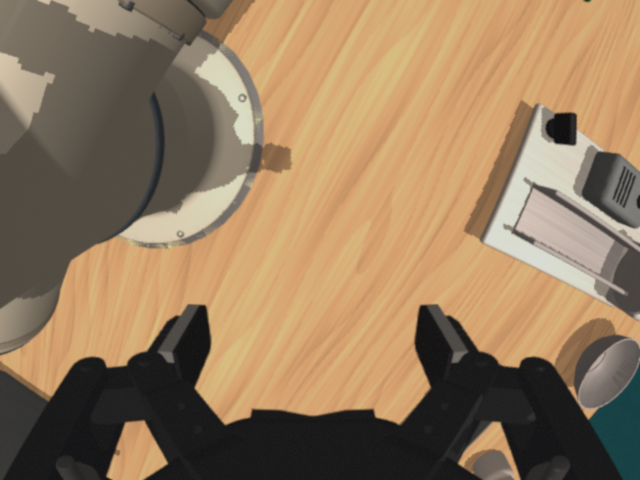

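Knob is at (560,128) in the wrist image. My rotation compensation had the wrong sign, so the arm is off target but clear of everything. I'll correct that.

Call:
carry_out --rows '[0.0137,0.0417,0,0,0,0,-1,0.0137,0.0417,0,0,0,0,-1,0.0137,0.0417,0,0,0,0,-1,0.0137,0.0417,0,0,0,0,-1,0.0137,0.0417,0,0,0,0,-1,0.0137,0.0417,0,0,0,0,-1,0.0137,0.0417,0,0,0,0,-1,0,0,0,0,0,0,-1]'

```text
clock: 4.35
position: [0.4274, 0.2489, 0.2551]
orientation: [179.9, -0.0, 117.4]
ft_force: [0.0, 0.1, 1.1]
gripper_width: 0.0854
```

```bash
cat >> h.py <<'E'
def wproj(P,s):
    """world pts -> wrist pixels"""
    c=calibration('wrist');K=np.array(c['K']);T=np.array(c['tool_from_camera'])
    Rt=R.from_euler('xyz',s['orientation'],degrees=True).as_matrix()
    X=(np.atleast_2d(P)-s['position'])@Rt
    X=(X-T[:3,3])@T[:3,:3]
    th=np.arctan2(np.hypot(X[:,0],X[:,1]),X[:,2]); ph=np.arctan2(X[:,1],X[:,0])
    return np.c_[K[0,2]+K[0,0]*th*np.cos(ph),K[1,2]+K[0,0]*th*np.sin(ph)]
def wcloud(d,s):
    c=calibration('wrist');K=np.array(c['K']);T=np.array(c['tool_from_camera'])
    v,u=np.mgrid[0:480,0:640]; a=u-K[0,2]; b=v-K[1,2]; r=np.hypot(a,b)+1e-9; th=r/K[0,0]
    P=np.stack([np.tan(th)*a/r*d,np.tan(th)*b/r*d,d],-1)
    Rt=R.from_euler('xyz',s['orientation'],degrees=True).as_matrix()
    W=(P@T[:3,:3].T+T[:3,3])@Rt.T+s['position']; W[(d<=0)|(th>1.5)]=np.nan
    return W
E
python3 - <<'E'
from h import *
import pickle
s=sensors.get_state(); print(s['position'],s['orientation'],s['joint_positions'])
p,d=snapshot('wrist'); save('w2',p); np.save('w2d.npy',d); np.save('w2p.npy',p); pickle.dump(s,open('w2s.pkl','wb'))
print(search_frame('wrist','foot_knob'))
W=wcloud(d,s).reshape(-1,3); W=W[~np.isnan(W[:,0])]
np.set_printoptions(precision=4,suppress=True)
t=W[(abs(W[:,2])<.02)]; print('table',np.median(t,0),len(t))
k=W[(np.hypot(W[:,0]-.426,W[:,1]-.251)<.035)&(W[:,2]>.068)&(W[:,2]<.1)]
print(len(k),np.median(k,0)); print(cv2.minAreaRect(k[:,:2].astype(np.float32)))
m=W[(W[:,2]>.082)&(W[:,2]<.1)&(abs(W[:,0]-.553)<.07)&(abs(W[:,1]-.242)<.06)]; print('motor',len(m),cv2.minAreaRect(m[:,:2].astype(np.float32)))
pl=W[(W[:,2]>.03)&(W[:,2]<.05)&(W[:,0]<.72)&(W[:,1]>.06)&(W[:,0]>.38)&(W[:,1]<.33)]
print('plate',len(pl),cv2.minAreaRect(pl[:,:2].astype(np.float32)))
if len(pl)>50:print(np.linalg.lstsq(np.c_[pl[:,:2]-[.548,.19],np.ones(len(pl))],pl[:,2],rcond=None)[0])
E
```

```text
[0.42744724 0.2489036  0.25511318] [ 1.79928456e+02 -2.10123858e-02  1.17403425e+02] [ 2.32720608e+01  1.42448043e+01  8.99624792e+01  2.69442568e-02
  7.57228734e+01 -4.13797968e+00]
[{'bbox': [313.2, 200.2, 21.5, 38.5], 'conf': 0.96}]
table [ 0.3848  0.2937 -0.0016] 203799
490 [0.4248 0.2529 0.078 ]
((0.42524391412734985, 0.2520221173763275), (0.011816572397947311, 0.037170909345149994), 27.48723030090332)
motor 5547 ((0.5387527942657471, 0.2304656058549881), (0.12089025229215622, 0.09136080741882324), 6.248538017272949)
plate 18811 ((0.5488423109054565, 0.19027850031852722), (0.2906196117401123, 0.18987415730953217), 6.3903117179870605)
[ 0.0289 -0.0499  0.0401]
```

View pics/w2.png

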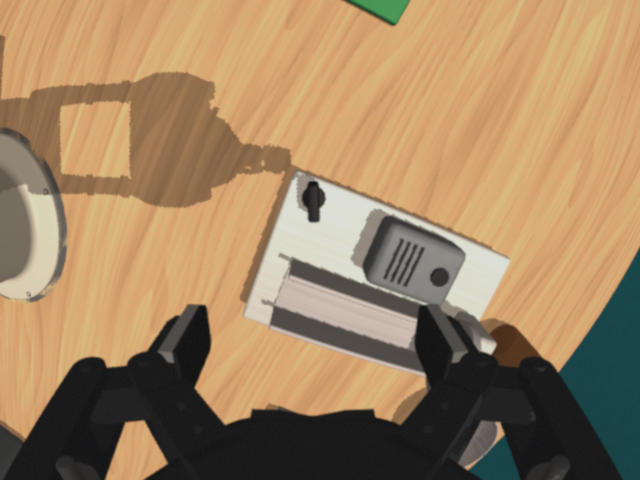

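The wing knob is at pixel (313,200), 37x12 mm as expected, centred at (0.4252, 0.2520), with the wing along 117.5°. The tool yaw already matches. The plate measures 290x190 mm with yaw 6.4°. I'll descend now.

Call:
carry_out --rows '[0.004,0,0.026,0,0,0,-1,0,0,0.026,0,0,0,-1,0,0,0.026,0,0,0,-1,0,0,0.026,0,0,0,-1,0,0,0.026,0,0,0,-1,0,0,0.026,0,0,0,-1,0,0,0.026,0,0,0,-1,0,0,0.025,0,0,0,-1,0,0,0,0,0,0,-1,0,0,0,0,0,0,-1]' --grip_force 40

```text
clock: 5.45
position: [0.422, 0.2487, 0.0494]
orientation: [-180.0, -0.0, 117.5]
ft_force: [0.6, -0.4, 0.5]
gripper_width: 0.0855
```

```bash
python3 - <<'E'
from h import *
s=sensors.get_state(); print(s['position'],s['orientation'],s['joint_positions'],s['ft_force'])
p,d=snapshot('wrist'); save('w3',p)
E
```

```text
[0.42202252 0.2487139  0.04943404] [-1.79960022e+02 -2.45644565e-03  1.17507236e+02] [ 2.35243476e+01  2.97338900e+01  1.04936669e+02 -4.58507647e-04
  4.53694934e+01 -3.98256726e+00] [ 0.56028788 -0.41691274  0.5308382 ]
```

View pics/w3.png

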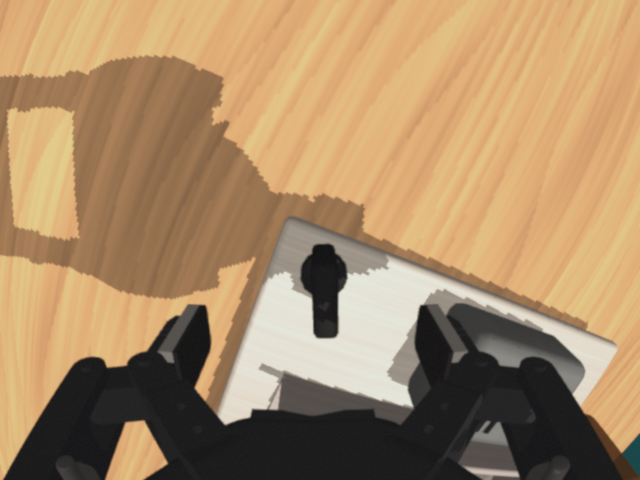

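```bash
python3 - <<'E'
from h import *
np.set_printoptions(precision=4,suppress=True)
for i in range(2):
    s=sensors.get_state(); print(s['position'],s['orientation'])
    p,d=snapshot('wrist')
    W=wcloud(d,s)[:,:,:].reshape(-1,3); W=W[~np.isnan(W[:,0])]
    k=W[(np.hypot(W[:,0]-.426,W[:,1]-.251)<.03)&(W[:,2]>.07)&(W[:,2]<.1)]
    print(len(k),np.median(k,0)); r=cv2.minAreaRect(k[:,:2].astype(np.float32));print(r)
    Rt=R.from_euler('xyz',s['orientation'],degrees=True).as_matrix()
    print('tool',(np.r_[r[0],.07]-s['position'])@Rt)
    pl=W[(W[:,2]>.025)&(W[:,2]<.05)&(W[:,0]<.72)&(W[:,1]>.06)&(W[:,0]>.38)&(W[:,1]<.33)]
    print('plate z near knob',np.median(pl[np.hypot(pl[:,0]-.426,pl[:,1]-.251)<.04],0))
E
```

```text
[0.4226 0.2491 0.0499] [179.9519   0.0051 117.5348]
2021 [0.4243 0.2542 0.0781]
((0.42585432529449463, 0.25141745805740356), (0.012071849778294563, 0.03911072760820389), 29.071413040161133)
tool [ 0.0006  0.004  -0.0201]
plate z near knob [0.4256 0.25   0.0342]
[0.4229 0.2493 0.0501] [179.9046   0.0067 117.5537]
2002 [0.4243 0.2543 0.078 ]
((0.42538121342658997, 0.2520846426486969), (0.012407951056957245, 0.03763573244214058), 29.642349243164062)
tool [ 0.0014  0.0035 -0.0199]
plate z near knob [0.4258 0.2498 0.0342]
```

Call:
carry_out --rows '[0.001,0.004,0.002,0,0,-1,-1,0,0,0,0,0,0,0,0,0,0,0,0,0,1,0,0,0,0,0,0,1,0,0,0,0,0,0,1,0,0,0,0,0,0,1,0,0,0,0,0,0,1,0,0,0,0,0,0,1]' --grip_force 40

```text
clock: 6.4
position: [0.4255, 0.2519, 0.0467]
orientation: [-180.0, 0.0, 118.6]
ft_force: [0.3, 0.2, -0.2]
gripper_width: -0.0002
```

```bash
python3 - <<'E'
from h import *
s=sensors.get_state(); print(s)
p,d=snapshot('wrist'); save('w4',p)
p,d=snapshot('side'); cv2.imwrite('pics/s4.png',cv2.cvtColor(cv2.resize(p[90:240,170:370],None,fx=4,fy=4),cv2.COLOR_RGB2BGR))
E
```

```text
{'clock': 6.4, 'joint_positions': array([ 2.37073841e+01,  3.02397112e+01,  1.04451541e+02, -8.17762919e-04,
        4.53141969e+01, -4.90801282e+00]), 'joint_velocities': array([-0.04471874,  0.08297212,  0.01026   ,  0.00977748,  0.04937809,
       -0.04859694]), 'joint_efforts': array([ 1.20434164e-03, -7.44655395e+01, -2.15459239e+01, -4.29271040e-05,
        2.50611985e-03,  9.25777713e-04]), 'position': array([0.42549303, 0.25193283, 0.04673189]), 'orientation': array([-1.79994521e+02,  1.13026769e-04,  1.18615972e+02]), 'ft_force': array([ 0.33831968,  0.16824309, -0.15592028]), 'moment': array([ 0.01118186, -0.04939184, -0.04541143]), 'gripper_width': -0.00020480015961022534}
```

View pics/w4.png

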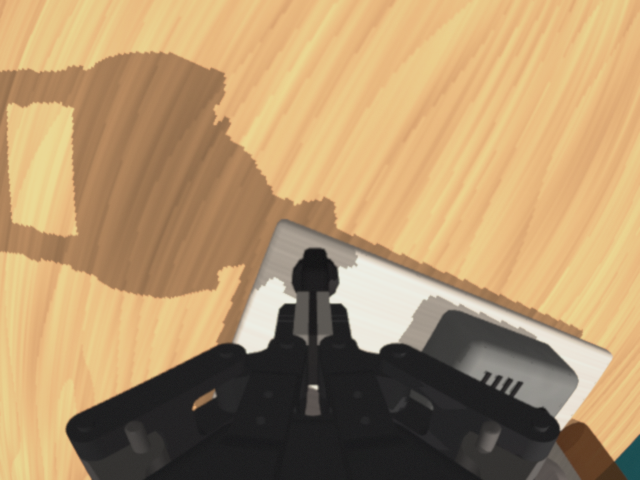

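View pics/s4.png

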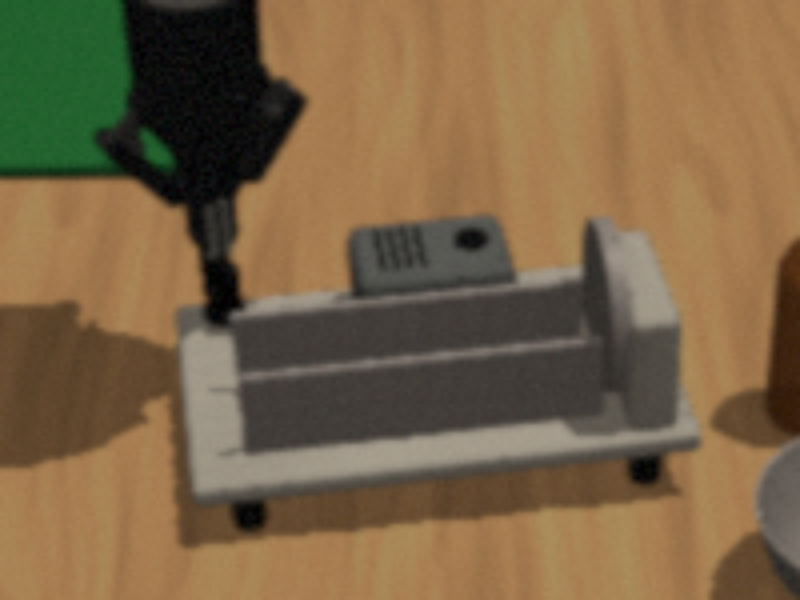

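```bash
python3 - <<'E'
from h import *
np.set_printoptions(precision=4,suppress=True)
s=sensors.get_state()
K,Rm,t=cam('side'); rv=cv2.Rodrigues(Rm)[0]
def pr(P): return cv2.projectPoints(np.array([P],float),rv,t,K,None)[0].ravel()
P=s['position']
for dz in (0,.019,.03,.05): 
    q=pr(P+[0,0,dz]); print('side px',dz,q,'crop',(q-[170,90])*4, 'wrist',wproj(P+[0,0,dz],s))
p,d=snapshot('side'); W=cloud('side',d)
k=W.reshape(-1,3); k=k[~np.isnan(k[:,0])]; k=k[np.hypot(k[:,0]-.4255,k[:,1]-.252)<.05]; 
for z in np.arange(.03,.2,.01):
    q=k[(k[:,2]>z)&(k[:,2]<z+.01)]
    if len(q): print(round(z,3),len(q),q.min(0),q.max(0))
p,d=snapshot('wrist'); W=wcloud(d,s).reshape(-1,3); W=W[~np.isnan(W[:,0])]
k=W[np.hypot(W[:,0]-.4255,W[:,1]-.252)<.04]
print('wrist')
for z in np.arange(.03,.2,.01):
    q=k[(k[:,2]>z)&(k[:,2]<z+.01)]
    if len(q): print(round(z,3),len(q),q.min(0),q.max(0))
E
```

```text
side px 0 [224.5764 165.3936] crop [218.3058 301.5744] wrist [[314.7952 280.1726]]
side px 0.019 [223.9326 158.8296] crop [215.7302 275.3183] wrist [[315.0232 296.2859]]
side px 0.03 [223.5542 154.9729] crop [214.2169 259.8915] wrist [[315.1754 307.1298]]
side px 0.05 [222.8557 147.8518] crop [211.4229 231.4074] wrist [[315.4993 330.4595]]
0.03 202 [0.3955 0.2027 0.0304] [0.4716 0.274  0.0399]
0.04 38 [0.4089 0.2077 0.0403] [0.4743 0.2612 0.05  ]
0.05 28 [0.4143 0.2319 0.05  ] [0.4392 0.2634 0.0592]
0.06 37 [0.4132 0.233  0.0604] [0.4384 0.266  0.0698]
0.07 41 [0.4134 0.2297 0.07  ] [0.439  0.2666 0.0798]
0.08 27 [0.4173 0.2353 0.0801] [0.4371 0.2542 0.0897]
0.09 43 [0.4093 0.2359 0.0904] [0.4377 0.2582 0.0997]
0.1 43 [0.4099 0.238  0.1006] [0.4384 0.2592 0.1095]
0.11 48 [0.4113 0.2391 0.1101] [0.4393 0.254  0.1199]
0.12 48 [0.4043 0.2307 0.1202] [0.4514 0.2601 0.13  ]
0.13 134 [0.3963 0.2238 0.13  ] [0.4636 0.2762 0.1399]
0.14 117 [0.3911 0.2201 0.1401] [0.4687 0.2807 0.15  ]
0.15 126 [0.3875 0.2187 0.15  ] [0.4717 0.28   0.16  ]
0.16 125 [0.3838 0.2171 0.16  ] [0.4724 0.279  0.17  
[... 360 characters left out ...]
2  0.06  ] [0.4235 0.2698 0.0699]
0.07 732 [0.4124 0.2557 0.0701] [0.4268 0.2698 0.0796]
0.08 249 [0.4098 0.2521 0.085 ] [0.4316 0.2654 0.09  ]
0.09 788 [0.4086 0.2512 0.0901] [0.4329 0.2657 0.1   ]
0.1 992 [0.4086 0.2509 0.1   ] [0.433  0.2653 0.11  ]
0.11 1153 [0.4087 0.2424 0.11  ] [0.4326 0.267  0.12  ]
0.12 2401 [0.3899 0.241  0.12  ] [0.4567 0.2778 0.13  ]
0.13 7045 [0.3861 0.2268 0.13  ] [0.4617 0.2818 0.14  ]
0.14 4500 [0.3861 0.2269 0.14  ] [0.4609 0.2819 0.15  ]
0.15 7136 [0.386  0.2259 0.15  ] [0.464  0.2823 0.16  ]
0.16 6975 [0.3877 0.2315 0.16  ] [0.4585 0.2798 0.17  ]
0.17 8454 [0.3878 0.2344 0.17  ] [0.4584 0.2787 0.18  ]
0.18 1948 [0.388  0.2439 0.18  ] [0.4502 0.2792 0.1847]
```

```bash
python3 - <<'E'
from h import *
import pickle
np.set_printoptions(precision=4,suppress=True)
s=dict(position=np.zeros(3),orientation=np.zeros(3))
for n in ['w2d.npy']:
    d=np.load(n); W=wcloud(d,s)
    for (u,v) in [(200,310),(195,320),(190,345),(204,330),(428,310),(435,330),(160,350),(450,350)]: print(n,(u,v),W[v,u])
    q=W.reshape(-1,3); q=q[~np.isnan(q[:,0])]; q=q[(q[:,2]<.03)&(abs(q[:,0])<.05)]; 
    print('open max z',np.sort(q[:,2])[-50:][::10])
p,d=snapshot('wrist'); W=wcloud(d,s); save('w5',p); cv2.imwrite('pics/w5z.png',cv2.cvtColor(cv2.resize(p[230:430,220:420],None,fx=3,fy=3,interpolation=cv2.INTER_CUBIC),cv2.COLOR_RGB2BGR))
for v in range(240,420,8): print(v,*[ '%d: %.0f %.0f %.0f|'%((u,)+tuple(1000*W[v,u])) for u in (284,300,304,312,320,328,344)])
E
```

```text
w2d.npy (200, 310) [ 0.0114 -0.0441 -0.0557]
w2d.npy (195, 320) [ 0.0118 -0.0436 -0.0641]
w2d.npy (190, 345) [ 0.0067 -0.0437 -0.0729]
w2d.npy (204, 330) [ 0.0021 -0.0439 -0.055 ]
w2d.npy (428, 310) [ 0.0108  0.0433 -0.0546]
w2d.npy (435, 330) [ 0.011   0.0415 -0.0699]
w2d.npy (160, 350) [ 0.0114 -0.05   -0.0839]
w2d.npy (450, 350) [ 0.0118  0.0423 -0.0838]
open max z [-0.0484 -0.0483 -0.0481 -0.0478 -0.0475]
240 284: 17 -17 14| 300: 18 -8 12| 304: 18 -6 13| 312: 17 -1 14| 320: 18 3 14| 328: 17 7 14| 344: 7 19 48|
248 284: 13 -17 13| 300: 13 -8 13| 304: 13 -6 13| 312: 18 -1 -0| 320: 18 3 -2| 328: 13 7 13| 344: 13 16 14|
256 284: 8 -17 13| 300: 9 -8 13| 304: 17 -5 -9| 312: 18 -1 -13| 320: 18 2 -13| 328: 8 7 13| 344: 9 16 13|
264 284: 4 -17 13| 300: 8 -8 3| 304: 17 -5 -22| 312: 18 -1 -24| 320: 18 2 -24| 328: 7 7 4| 344: 4 16 13|
272 284: -1 -17 13| 300: 4 -8 2| 304: 17 -5 -31| 312: 17 -1 -31| 320: 18 2 -31| 328: 16 6 -28| 344: -0 16 12|
280 284: -6 -17 14| 300: -1 -8 3| 304: 14 -5 -31| 312: 14 -1 -32| 320: 14 2 -31| 328: 13 6 -29| 344: -5 16 12|
288 284: -10 -17 12| 300: -6 -8 3| 304: 
[... 1199 characters left out ...]
92|
376 284: 17 -8 -101| 300: 13 -5 -95| 304: 3 -4 -82| 312: -6 -1 -71| 320: 3 1 -83| 328: 17 3 -101| 344: 18 7 -102|
384 284: 18 -8 -105| 300: 10 -5 -95| 304: -1 -4 -82| 312: -10 -1 -71| 320: -0 1 -83| 328: 15 3 -102| 344: 17 7 -104|
392 284: 17 -8 -108| 300: -3 -5 -84| 304: -4 -4 -83| 312: -81 -2 6| 320: -5 1 -82| 328: 12 3 -101| 344: 18 6 -108|
400 284: 17 -8 -110| 300: -7 -5 -83| 304: -8 -4 -83| 312: -81 -2 -2| 320: -8 1 -83| 328: 10 3 -102| 344: 17 6 -110|
408 284: 18 -8 -114| 300: -6 -5 -88| 304: -8 -4 -87| 312: -81 -1 -9| 320: -8 1 -86| 328: 7 3 -102| 344: 18 6 -114|
416 284: 18 -8 -116| 300: 11 -4 -110| 304: 11 -3 -109| 312: 11 -1 -110| 320: 11 1 -109| 328: 10 3 -109| 344: 18 6 -117|
```

View pics/w5z.png

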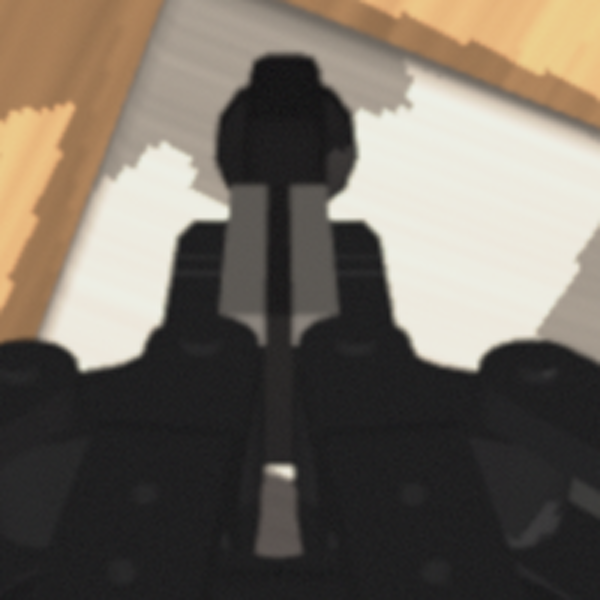

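The fingertips, shut, are about 43 mm behind the reported TCP: wrist depth shows them at z≈0.089, above the knob top at 0.078, and the side view agrees. They closed on air. I'll open, go 42 mm lower, and grip again.

Call:
carry_out --rows '[0,0,0,0,0,0,-1,0,0,0,0,0,0,-1,0,0,0,0,0,0,-1,0,0,0,0,0,0,-1,0,0,0,0,0,0,-1,0,0,0,0,0,0,-1,0,0,0.014,0,0,0,-1,0,0,0.014,0,0,0,-1,0,0,0.014,0,0,0,-1,0,0,0,0,0,0,-1]'

```text
clock: 7.65
position: [0.4247, 0.2516, 0.0036]
orientation: [-179.9, -0.0, 118.6]
ft_force: [-0.6, 0.1, -0.7]
gripper_width: 0.0857
```

Call:
carry_out --rows '[0,0,0,0,0,0,1,0,0,0,0,0,0,1,0,0,0,0,0,0,1,0,0,0,0,0,0,1,0,0,0,0,0,0,1,0,0,0,0,0,0,1]' --grip_force 40

```text
clock: 8.25
position: [0.4266, 0.2525, 0.0054]
orientation: [179.9, 0.0, 118.6]
ft_force: [2.1, 1.3, 6.5]
gripper_width: 0.023
```

Call:
carry_out --rows '[0,0,0,0,0,0,1,0,0,0,0,0,0,1]'

```text
clock: 8.45
position: [0.4266, 0.2525, 0.0054]
orientation: [179.9, 0.0, 118.6]
ft_force: [2.5, 1.3, 6.6]
gripper_width: 0.0231
```

```bash
python3 - <<'E'
from h import *
s=sensors.get_state(); print(s['position'],s['orientation'],s['ft_force'],s['moment'],s['gripper_width'])
p,d=snapshot('wrist'); cv2.imwrite('pics/w6z.png',cv2.cvtColor(cv2.resize(p[200:430,180:450],None,fx=2.5,fy=2.5,interpolation=cv2.INTER_CUBIC),cv2.COLOR_RGB2BGR))
E
```

```text
[0.42660123 0.25254663 0.00543211] [1.79858175e+02 5.54772867e-03 1.18618645e+02] [2.51013949 1.2528548  6.5512267 ] [ 0.30904212 -0.29602182  0.01923416] 0.023107801324918218
```

View pics/w6z.png

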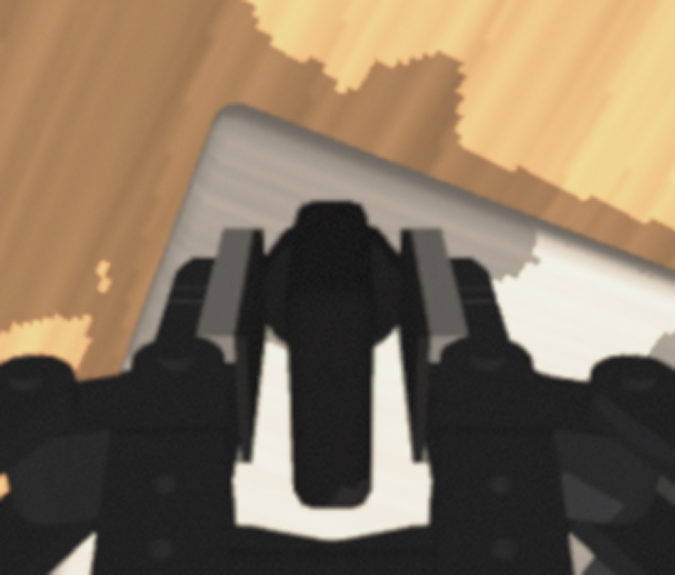

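At this height the fingers grip the round 23 mm collar below the wing, so I'm slightly low. I'll open a little, rise 13 mm, and close on the wing.

Call:
carry_out --rows '[0,0,0,0,0,0,0,0,0,0,0,0,0,0,0,0,0,0,0,0,0,0,0,-0.013,0,0,0,0,0,0,0,0,0,0,0.5,0,0,0,0,0,0,1,0,0,0,0,0,0,1,0,0,0,0,0,0,1,0,0,0,0,0,0,1,0,0,0,0,0,0,1,0,0,0,0,0,0,1]'

```text
clock: 9.6
position: [0.4263, 0.2524, 0.0177]
orientation: [179.9, 0.0, 118.6]
ft_force: [2.3, 1.4, 6.9]
gripper_width: 0.0112
```

```bash
python3 - <<'E'
from h import *
s=sensors.get_state(); print(s['position'],s['orientation'],s['ft_force'],s['moment'],s['gripper_width'])
p,d=snapshot('wrist'); cv2.imwrite('pics/w7z.png',cv2.cvtColor(cv2.resize(p[200:430,180:450],None,fx=2.5,fy=2.5,interpolation=cv2.INTER_CUBIC),cv2.COLOR_RGB2BGR))
E
```

```text
[0.42628113 0.2523898  0.01772279] [1.79910204e+02 2.87152403e-03 1.18620858e+02] [2.33643048 1.39281252 6.87039718] [ 0.3511321  -0.34659993  0.09699893] 0.011200440207972057
```

View pics/w7z.png

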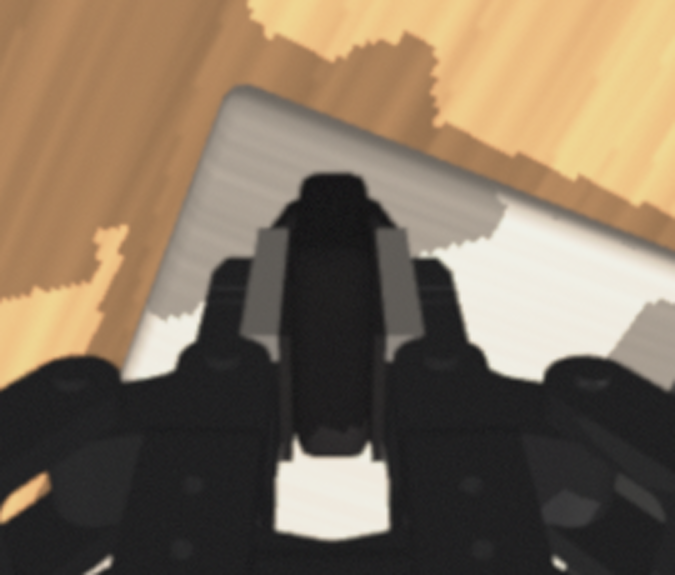

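Now gripping the 12 mm wing (opening 11.2 mm). I'll turn it clockwise in steps.

Call:
carry_out --rows '[0,0,-0.0002,0,0,4,1,0,0,-0.0002,0,0,8,1,0,0,-0.0002,0,0,8,1,0,0,-0.0002,0,0,8,1,0,0,-0.0002,0,0,8,1,0,0,-0.0002,0,0,8,1,0,0,-0.0002,0,0,8,1,0,0,-0.0002,0,0,8,1,0,0,-0.0002,0,0,8,1,0,0,-0.0002,0,0,8,1,0,0,-0.0002,0,0,4,1,0,0,0,0,0,0,1]'

```text
clock: 10.85
position: [0.4288, 0.252, 0.02]
orientation: [179.8, -0.3, 38.5]
ft_force: [16.7, -11.3, -2.5]
gripper_width: 0.0114
```

```bash
python3 - <<'E'
from h import *
s=sensors.get_state(); print(s['position'],s['orientation'],s['ft_force'],s['moment'],s['gripper_width'],s['joint_positions'])
p,d=snapshot('wrist'); save('w8',p)
E
```

```text
[0.42880475 0.25195068 0.02002039] [179.83350999  -0.25594926  38.47617546] [ 16.72012389 -11.32007641  -2.47780264] [-1.92623741 -3.29938287 -0.05686313] 0.011431914373050186 [ 23.6260402   33.00129773 105.4212216   -0.14447774  41.28750085
  75.25855714]
```

View pics/w8.png

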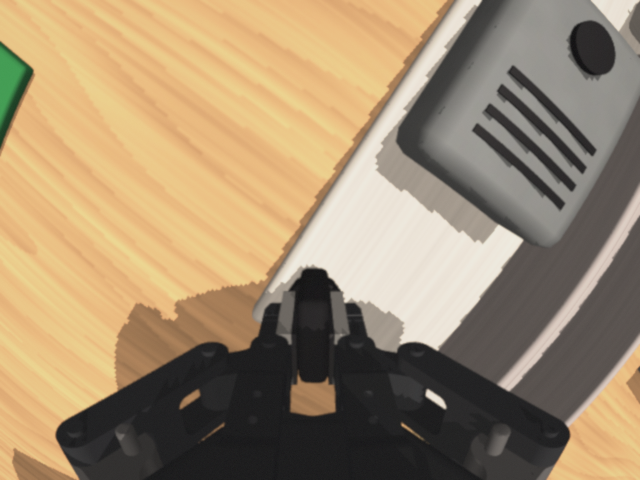

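The wing turned with the gripper, but about 20 N of side force has built up. I'll let go to relieve it and re-measure.

Call:
carry_out --rows '[0,0,0,0,0,0,0,0,0,0,0,0,0,0,0,0,0,0,0,0,0,0,0,0,0,0,0,0]'

```text
clock: 11.3
position: [0.4252, 0.2519, 0.0197]
orientation: [-180.0, 0.0, 38.6]
ft_force: [-0.7, -0.3, -0.3]
gripper_width: 0.0428
```

```bash
cat > k.py <<'E'
from h import *
np.set_printoptions(precision=4,suppress=True)
s=sensors.get_state(); print(s['position'],s['orientation'],s['ft_force'],s['gripper_width'],s['clock'])
p,d=snapshot('wrist'); save('wk_%.2f'%s['clock'],p)
W=wcloud(d,s).reshape(-1,3); W=W[~np.isnan(W[:,0])]
Rt=R.from_euler('xyz',s['orientation'],degrees=True).as_matrix()
k=W[(np.hypot(W[:,0]-.426,W[:,1]-.251)<.032)&(W[:,2]>.066)&(W[:,2]<.086)]
T=(k-s['position'])@Rt
i=abs(T[:,1])<.018
print('knob z',np.percentile(k[i,2],[50,90]));r=cv2.minAreaRect(k[i,:2].astype(np.float32));print(r,'tool',(np.r_[r[0],.07]-s['position'])@Rt)
pl=W[(W[:,2]>.028)&(W[:,2]<.052)&(W[:,0]<.72)&(W[:,1]>.06)&(W[:,0]>.38)&(W[:,1]<.35)]
print('plate',len(pl),cv2.minAreaRect(pl[:,:2].astype(np.float32)))
t=W[(abs(W[:,2])<.015)]
f=lambda q:np.linalg.lstsq(np.c_[q[:,:2]-[.43,.25],np.ones(len(q))],q[:,2],rcond=None)[0]
print('plane plate',f(pl),'table',f(t))
E
python3 k.py; ls pics
```

```text
[0.4252 0.2519 0.0197] [-179.9885    0.0331   38.6286] [-0.7264 -0.3048 -0.2754] 0.04282876207653742 11.3
knob z [0.0802 0.0812]
((0.42623111605644226, 0.25102296471595764), (0.038593221455812454, 0.012198255397379398), 39.21260452270508) tool [ 0.0002  0.0014 -0.0503]
plate 42545 ((0.5392216444015503, 0.20395496487617493), (0.2728673219680786, 0.15947288274765015), 6.326777458190918)
plane plate [ 0.0166 -0.0513  0.0363] table [-0.      0.0017 -0.0015]
hm_scene.png
hm_side.png
s4.png
scene0.png
side0.png
w1.png
w2.png
w3.png
w4.png
w5.png
w5z.png
w6z.png
w7z.png
w8.png
wk_11.30.png
z.png
```

Call:
carry_out --rows '[0,0.001,0,0,0,-0.5,0.5,0,0,0,0,0,0,1,0,0,0,0,0,0,1,0,0,0,0,0,0,1,0,0,0,0,0,0,1,0,0,-0.0002,0,0,5,1,0,0,-0.0002,0,0,8,1,0,0,-0.0002,0,0,8,1,0,0,-0.0002,0,0,8,1,0,0,-0.0002,0,0,8,1,0,0,-0.0002,0,0,5,1,0,0,0,0,0,0,1]'

```text
clock: 12.55
position: [0.427, 0.251, 0.0213]
orientation: [-180.0, -0.1, -3.1]
ft_force: [4.7, -5.7, -0.8]
gripper_width: 0.0117
```

Call:
carry_out --rows '[0,0,-0.0002,0,0,5,1,0,0,-0.0002,0,0,8,1,0,0,-0.0002,0,0,8,1,0,0,-0.0002,0,0,8,1,0,0,-0.0002,0,0,8,1,0,0,-0.0002,0,0,4,1,0,0,0,0,0,0,1,0,0,0,0,0,0,0,0,0,0,0,0,0,0,0,0,0,0,0,0,0,0,0,0,0,0,0,0]'

```text
clock: 13.65
position: [0.426, 0.2512, 0.0223]
orientation: [180.0, 0.0, -43.9]
ft_force: [0.4, 0.8, -0.3]
gripper_width: 0.0426
```

```bash
python3 k.py; python3 -c "
from h import *
print(sensors.get_state()['joint_positions'])"
```

```text
[0.426  0.2512 0.0223] [179.994    0.0072 -43.872 ] [ 0.3867  0.7913 -0.334 ] 0.04261135815478513 13.65
knob z [0.0823 0.0833]
((0.4269426763057709, 0.24996033310890198), (0.012174324132502079, 0.03843732178211212), 45.529911041259766) tool [ 0.0016  0.0003 -0.0477]
plate 75148 ((0.5406103730201721, 0.18881428241729736), (0.2731517553329468, 0.18856218457221985), 6.601884365081787)
plane plate [ 0.0104 -0.021   0.038 ] table [-0.0012  0.0009 -0.0016]
[2.36061394e+01 3.27156669e+01 1.05459816e+02 4.85874395e-03
 4.18307656e+01 1.57474387e+02]
```

Call:
carry_out --rows '[0,0,-0.02,0,0,0,-1,0,0,-0.04,0,0,0,-1,0,0,-0.05,0,0,0,-1,0,0,-0.05,0,0,0,-1,0,0,-0.04,0,0,0,-1,0,0,-0.03,0,0,0,-1,0,0,0,0,0,0,-1,0,0,0,0,0,0,-1]'

```text
clock: 14.5
position: [0.4261, 0.2513, 0.2525]
orientation: [-180.0, -0.0, -43.9]
ft_force: [-0.1, 1.1, -0.2]
gripper_width: 0.0856
```

```bash
cat > tilt.py <<'E'
from h import *
import sys,pickle
np.set_printoptions(precision=4,suppress=True)
def ana(W,s):
    W=W.reshape(-1,3); W=W[~np.isnan(W[:,0])]
    o=np.array([.5488,.1903]); a=np.radians(6.4); Q=W.copy()
    Q[:,:2]=(W[:,:2]-o)@np.array([[np.cos(a),-np.sin(a)],[np.sin(a),np.cos(a)]])
    def fit(m):
        q=Q[m]; 
        for _ in range(3):
            A=np.c_[q[:,:2],np.ones(len(q))]; c=np.linalg.lstsq(A,q[:,2],rcond=None)[0]; e=q[:,2]-A@c; q=q[abs(e)<2.5*np.median(abs(e))+1e-4]
        return c,len(q)
    x,y,z=Q.T
    strip=(z>.025)&(z<.05)&( ((x>-.14)&(x<-.118)&(abs(y)<.09)) | ((x>-.14)&(x<-.05)&(y>.015)&(y<.09)&(np.hypot(x+.115,y-.074)>.026)) | ((y>-.09)&(y<-.072)&(x>-.13)&(x<.08)) | ((x>.068)&(x<.14)&(y>.03)&(y<.09)))
    mot=(z>.08)&(z<.1)&(x>-.03)&(x<.05)&(y>.025)&(y<.08)
    tab=(abs(z)<.012)&(np.hypot(x,y)<.35)
    tr=(z>.03)&(z<.055)&(abs(y+.034)<.02)&(x>-.11)&(x<.06)
    for n,m in (('plate',strip),('motor',mot),('table',tab),('troughfloor',tr)): 
        if m.sum()>30: print(n,*fit(m))
    return Q
if __name__=='__main__':
    print('before (w2)'); ana(wcloud(np.load('w2d.npy'),pickle.load(open('w2s.pkl','rb'))),0)
    s=sensors.get_state(); p,d=snapshot('wrist'); save('wt',p); print('now',s['position'],s['orientation']); ana(wcloud(d,s),s)
    print('side before'); ana(cloud('side',np.load('side0.npy')),0)
    p,d=snapshot('side'); save('side1',p); np.save('side1.npy',d); print('side now'); ana(cloud('side',d),0)
E
python3 tilt.py; python3 k.py | tail -4
```

```text
before (w2)
plate [ 0.0197 -0.0289  0.0384] 7149
motor [ 0.0188 -0.0311  0.0887] 2970
table [ 0.0002 -0.0002 -0.0015] 107194
troughfloor [ 0.0192 -0.0284  0.0425] 2697
now [0.4261 0.2513 0.2525] [-179.9502   -0.0184  -43.8759]
plate [-0.0001 -0.0003  0.0384] 9554
motor [-0.0034 -0.0045  0.0888] 3982
table [-0.0004  0.0003 -0.0016] 97328
troughfloor [-0.0004  0.      0.0424] 5422
side before
plate [ 0.0198 -0.0281  0.0412] 804
motor [ 0.0155 -0.015   0.0906] 334
table [0.0008 0.0004 0.0011] 25534
side now
plate [0.0028 0.0011 0.0411] 895
motor [-0.0019 -0.0116  0.0917] 343
table [0.001  0.0005 0.0011] 25495
knob z [0.0824 0.0835]
((0.42694395780563354, 0.2504028081893921), (0.010672492906451225, 0.038456305861473083), 46.129451751708984) tool [ 0.0015 -0.001   0.1813]
plate 28406 ((0.5483162999153137, 0.1889868974685669), (0.2896992266178131, 0.19073933362960815), 6.136775493621826)
plane plate [ 0.0056 -0.0195  0.0381] table [-0.0046  0.0029 -0.001 ]
```

View pics/wt.png

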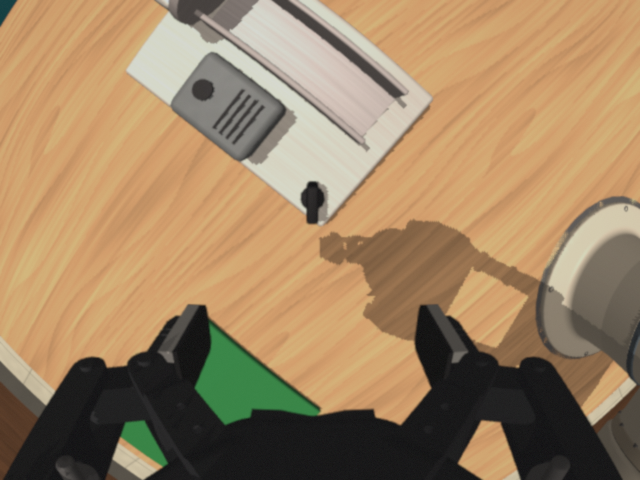

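The slicer is now level: plate slope was (0.020,-0.029) and is now (0.000,0.000), with the side camera agreeing. The knob is at about 4.0 rad and released. Next is the weight, so I'll write a small helper to convert waypoints into tool-axis steps.

```bash
cat > plan.py <<'E'
from h import *
import sys
def plan(x,y,z,yaw,n,rotn=None):
    s=sensors.get_state(); P=s['position'].copy(); Rm=R.from_euler('xyz',[180,0,s['orientation'][2]],degrees=True)
    dy=(yaw-s['orientation'][2]+180)%360-180; rz=-dy; rotn=rotn or n
    D=(np.array([x,y,z])-P)
    out=[]; tgt0=P.copy()
    for i in range(n):
        want=tgt0+D*(i+1)/n
        t=np.round(Rm.inv().apply(want-P),3)
        r=round(rz/rotn,1) if i<rotn else 0
        out.append((*t.tolist(),r)); P=P+Rm.apply(t); Rm=Rm*R.from_rotvec([0,0,r],degrees=True)
    print('end',P.round(4),Rm.as_euler('xyz',degrees=True).round(1)); 
    for o in out: print(o)
a=[float(v) for v in sys.argv[1:]]
plan(a[0],a[1],a[2],a[3],int(a[4]),int(a[5]) if len(a)>5 else None)
E
python3 plan.py .5755 -.33 .25 0 14
```

```text
end [ 0.5753 -0.3297  0.2501] [180.    0.   -0.5]
(0.036, 0.022, 0.0, np.float64(-3.1))
(0.036, 0.025, 0.0, np.float64(-3.1))
(0.034, 0.026, 0.0, np.float64(-3.1))
(0.032, 0.028, 0.0, np.float64(-3.1))
(0.031, 0.03, 0.0, np.float64(-3.1))
(0.029, 0.031, 0.0, np.float64(-3.1))
(0.027, 0.033, 0.001, np.float64(-3.1))
(0.026, 0.035, -0.0, np.float64(-3.1))
(0.023, 0.035, -0.0, np.float64(-3.1))
(0.022, 0.037, -0.0, np.float64(-3.1))
(0.02, 0.038, -0.0, np.float64(-3.1))
(0.017, 0.04, -0.0, np.float64(-3.1))
(0.016, 0.04, 0.0, np.float64(-3.1))
(0.013, 0.04, 0.0, np.float64(-3.1))
```

Call:
carry_out --rows '[0.036,0.022,0,0,0,-3.1,-1,0.036,0.025,0,0,0,-3.1,-1,0.034,0.026,0,0,0,-3.1,-1,0.032,0.028,0,0,0,-3.1,-1,0.031,0.03,0,0,0,-3.1,-1,0.029,0.031,0,0,0,-3.1,-1,0.027,0.033,0,0,0,-3.1,-1,0.026,0.035,0,0,0,-3.1,-1,0.023,0.035,0,0,0,-3.1,-1,0.022,0.037,0,0,0,-3.1,-1,0.02,0.038,0,0,0,-3.1,-1,0.017,0.04,0,0,0,-3.1,-1]'

```text
clock: 15.85
position: [0.554, -0.2487, 0.2509]
orientation: [-179.9, 0.1, -6.6]
ft_force: [1.0, 0.1, 0.3]
gripper_width: 0.0853
```

Call:
carry_out --rows '[0.016,0.04,0,0,0,-3.1,-1,0.013,0.04,0,0,0,-3.5,-1,0,0,0,0,0,0,-0.4,0,0,0,0,0,0,-0.4]'

```text
clock: 16.25
position: [0.5754, -0.3298, 0.2505]
orientation: [-179.9, 0.1, -0.2]
ft_force: [0.9, 0.7, -0.7]
gripper_width: 0.0601
```

```bash
cat > wt.py <<'E'
from h import *
np.set_printoptions(precision=4,suppress=True)
s=sensors.get_state(); print(s['position'],s['orientation'],s['gripper_width'],s['ft_force'])
p,d=snapshot('wrist'); save('wb_%.2f'%s['clock'],p)
print([(np.round(x['bbox']).tolist(),round(x['conf'],2)) for l in ['weight','low_block','round_weight'] for x in search_frame('wrist',l)])
W=wcloud(d,s).reshape(-1,3); W=W[~np.isnan(W[:,0])]
n=W[(abs(W[:,0]-.576)<.034)&(abs(W[:,1]+.33)<.04)&(W[:,2]>.04)&(W[:,2]<.055)]
print('weight',len(n),cv2.minAreaRect(n[:,:2].astype(np.float32)),np.median(n,0))
b=W[(abs(W[:,0]-.575)<.06)&(abs(W[:,1]+.235)<.2)&(W[:,2]>.054)&(W[:,2]<.064)]
print('bin rim',cv2.minAreaRect(b[:,:2].astype(np.float32)),np.median(b,0))
E
python3 wt.py; ls pics/wb*
```

```text
[ 0.5754 -0.3298  0.2505] [-179.9018    0.1263   -0.1759] 0.060102653396849635 [ 0.85    0.69   -0.7446]
[([378.0, 288.0, 55.0, 62.0], 0.93), ([362.0, 87.0, 40.0, 64.0], 0.8), ([313.0, 196.0, 44.0, 62.0], 0.76), ([154.0, 198.0, 34.0, 50.0], 0.61), ([253.0, 30.0, 79.0, 55.0], 0.37), ([229.0, 203.0, 44.0, 38.0], 0.81)]
weight 2120 ((0.5742621421813965, -0.3308389484882355), (0.03967386484146118, 0.06041023135185242), 88.50871276855469) [ 0.5753 -0.331   0.0474]
bin rim ((0.5747343301773071, -0.23272806406021118), (0.33236855268478394, 0.08691364526748657), 89.84053039550781) [ 0.5683 -0.2575  0.058 ]
pics/wb_16.25.png
```

View pics/wb_16.25.png

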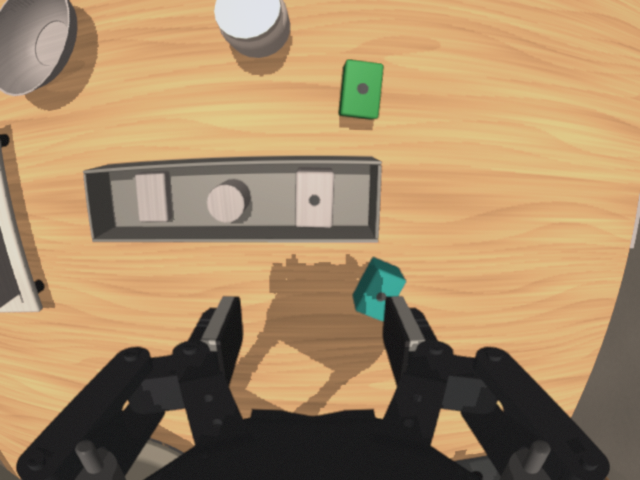

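Weight confirmed at (313,196): 60x40 mm with its top at 47–49 mm, centred at (0.574,-0.331). The decoys are outside the bin. Descending.

Call:
carry_out --rows '[-0.001,0.001,0.045,0,0,1,-0.4,0,0,0.045,0,0,0,-0.4,0,0,0.045,0,0,0,-0.4,0,0,0.045,0,0,0,-0.4,0,0,0.03,0,0,0,-0.4,0,0,0.015,0,0,0,-0.4,0,0,0.015,0,0,0,-0.4,0,0,0.015,0,0,0,-0.4,0,0,0.015,0,0,0,-0.4,0,0,0,0,0,0,-0.4]'

```text
clock: 17.45
position: [0.5742, -0.3299, -0.0192]
orientation: [-179.9, 0.1, -1.1]
ft_force: [-0.3, -0.2, -0.9]
gripper_width: 0.0598
```

```bash
python3 - <<'E'
from h import *
s=sensors.get_state(); print(s['position'],s['orientation'],s['gripper_width'],s['ft_force'])
p,d=snapshot('wrist'); save('wb2',p)
z=dict(position=np.zeros(3),orientation=np.zeros(3)); W=wcloud(d,z).reshape(-1,3); W=W[~np.isnan(W[:,0])]
q=W[(abs(W[:,0])<.014)&(W[:,2]<-.03)&(abs(W[:,1])>.027)&(abs(W[:,1])<.05)]
print(np.sort(q[:,2])[-200::20].round(4))
E
```

```text
[ 0.57421121 -0.32988798 -0.01919249] [-1.79936220e+02  9.59431955e-02 -1.07859860e+00] 0.0598389116037341 [-0.26998727 -0.23382547 -0.85868394]
[-0.0435 -0.0433 -0.043  -0.0428 -0.0425 -0.0422 -0.0418 -0.0413 -0.0407
 -0.0401]
```

View pics/wb2.png

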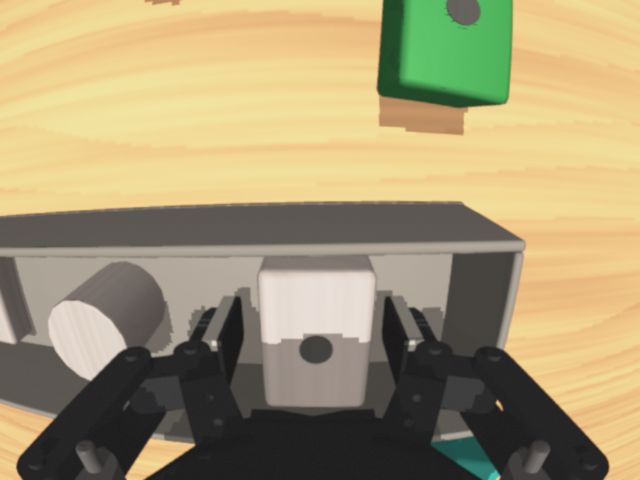

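Call:
carry_out --rows '[0,0.001,0.006,0,0,0,-0.4,0,0,0.005,0,0,0,-0.4,0,0,0,0,0,0,0.5,0,0,0,0,0,0,0.5,0,0,0,0,0,0,0.5,0,0,0,0,0,0,0.5,0,0,0,0,0,0,0.5]' --grip_force 60

```text
clock: 18.2
position: [0.5749, -0.3314, -0.0286]
orientation: [-180.0, 0.0, -1.1]
ft_force: [-0.7, 0.9, -0.5]
gripper_width: 0.0397
```

Gripped, with the opening at 39.7 mm matching the weight's width. I'll lift it and move to the free worktop on the bin's -x side.

Call:
carry_out --rows '[0,0,-0.02,0,0,0,0.5,0,0,-0.035,0,0,0,0.5,0,0,-0.035,0,0,0,0.5,0,0,-0.02,0,0,0,0.5,-0.02,-0.013,0,0,0,0,0.5,-0.036,-0.024,0,0,0,0,0.5,-0.036,-0.024,0,0,0,0,0.5,-0.036,-0.024,0,0,0,0,0.5,-0.019,-0.013,0,0,0,0,0.5,0,0,0,0,0,0,0.5]'

```text
clock: 19.2
position: [0.4264, -0.2282, 0.0813]
orientation: [-179.9, 0.2, -1.1]
ft_force: [1.1, -0.3, -5.6]
gripper_width: 0.0396
```

```bash
python3 - <<'E'
from h import *
s=sensors.get_state(); print(s['position'],s['orientation'],s['gripper_width'],s['ft_force'])
p,d=snapshot('wrist'); save('wb3',p)
p,d=snapshot('side'); save('sb3',p)
W=cloud('side',d)
x,y=s['position'][:2]
k=W.reshape(-1,3);k=k[~np.isnan(k[:,0])];k=k[(abs(k[:,0]-x)<.028)&(abs(k[:,1]-y)<.03)&(k[:,2]>.02)]; print(np.percentile(k[:,2],[0,2,5,10]))
E
```

```text
[ 0.42640254 -0.22817039  0.08126789] [-1.79886274e+02  1.71824439e-01 -1.06726162e+00] 0.03960658117112597 [ 1.10076403 -0.31427448 -5.63016678]
[0.1136157  0.1215189  0.12862441 0.14023622]
```

View pics/sb3.png

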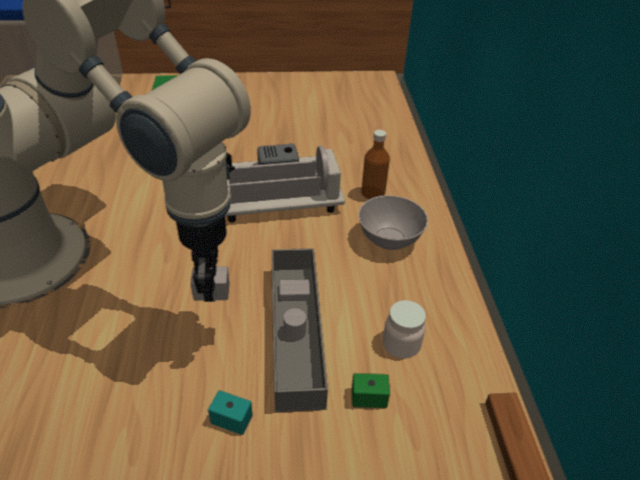

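The weight hangs level at (210,283) with its underside at z≈0.114, as expected. I'll lower it and release.

Call:
carry_out --rows '[0,0,0.03,0,0,0,0.5,0,0,0.03,0,0,0,0.5,0,0,0.025,0,0,0,0.5,0,0,0.012,0,0,0,0.5,0,0,0.008,0,0,0,0.5,0,0,0.005,0,0,0,0.5,0,0,0.002,0,0,0,0.5,0,0,0,0,0,0,0.5]'

```text
clock: 20.1
position: [0.4302, -0.2309, -0.0302]
orientation: [180.0, -0.0, -1.1]
ft_force: [-0.5, 0.2, -5.2]
gripper_width: 0.0397
```

Call:
carry_out --rows '[0,0,0.001,0,0,0,0.1,0,0,0,0,0,0,-0.3,0,0,0,0,0,0,-1,0,0,0,0,0,0,-1,0,0,0,0,0,0,-1,0,0,-0.04,0,0,0,-1,0,0,-0.05,0,0,0,-1,0,0,-0.04,0,0,0,-1,0,0,0,0,0,0,-1]'

```text
clock: 21.0
position: [0.432, -0.2322, 0.103]
orientation: [179.7, -0.4, -1.1]
ft_force: [0.0, 0.1, -1.0]
gripper_width: 0.085
```

Call:
carry_out --rows '[0,0,-0.02,0,0,-8.3,-1,0,0,-0.02,0,0,-8.3,-1,0,0,0,0,0,-8.3,-1,0,0,0,0,0,-8.3,-1,0,0,0,0,0,-8.3,-1,0,0,0,0,0,-8.3,-1,0,0,0,0,0,-8.3,-1,0,0,0,0,0,-8.3,-1,0,0,0,0,0,-8.3,-1,0,0,0,0,0,-8.3,-1,0,0,0,0,0,-8.3,-1,0,0,0,0,0,0,-1]'

```text
clock: 22.2
position: [0.4296, -0.2305, 0.138]
orientation: [-180.0, -0.0, 90.4]
ft_force: [0.2, 0.6, 0.5]
gripper_width: 0.0851
```

```bash
python3 - <<'E'
from h import *
np.set_printoptions(precision=4,suppress=True)
s=sensors.get_state(); print(s['position'],s['orientation'],s['joint_positions'])
p,d=snapshot('wrist'); save('wb4',p)
W=wcloud(d,s).reshape(-1,3); W=W[~np.isnan(W[:,0])]
n=W[(abs(W[:,0]-.43)<.05)&(abs(W[:,1]+.23)<.05)&(W[:,2]>.035)&(W[:,2]<.055)]
r=cv2.minAreaRect(n[:,:2].astype(np.float32));print('weight',len(n),r,np.median(n,0))
Rt=R.from_euler('xyz',s['orientation'],degrees=True).as_matrix()
print('tool',(np.r_[r[0],.045]-s['position'])@Rt)
E
```

```text
[ 0.4296 -0.2305  0.138 ] [-179.9721   -0.0195   90.3858] [-35.2415  21.5403 100.1893  -0.0005  58.3044 -35.627 ]
weight 3985 ((0.43000665307044983, -0.2306639552116394), (0.04056509956717491, 0.060151420533657074), 88.7249526977539) [ 0.4293 -0.2287  0.0433]
tool [-0.0002  0.0005  0.093 ]
```

View pics/wb4.png

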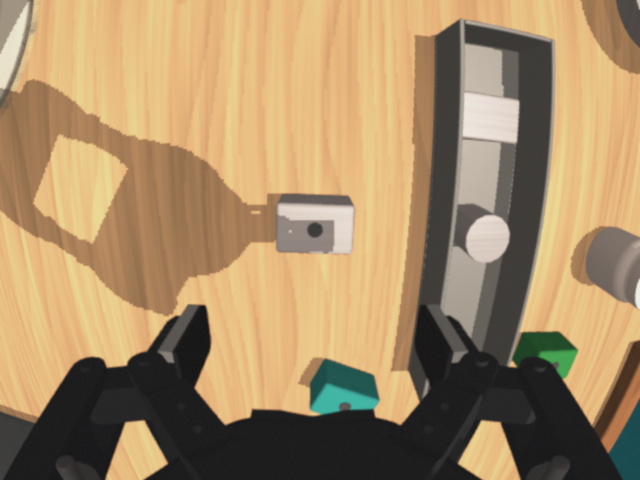

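The weight stands upright at (315,225) with 60x40 mm confirmed. I'll take it by its length.

Call:
carry_out --rows '[0,0,0.045,0,0,1.7,-1,0,0,0.045,0,0,0,-1,0,0,0.045,0,0,0,-1,0,0,0.02,0,0,0,-1,0,0,0.008,0,0,0,-1,0,0,0.005,0,0,0,-1,0,0,0,0,0,0,-0.5,0,0,0,0,0,0,0.2,0,0,0,0,0,0,0.2,0,0,0,0,0,0,0.2,0,0,0,0,0,0,0.2]' --grip_force 60

```text
clock: 23.35
position: [0.4305, -0.2312, -0.0284]
orientation: [179.9, 0.1, 88.5]
ft_force: [-0.8, -0.4, 8.0]
gripper_width: 0.0594
```

```bash
python3 - <<'E'
from h import *
s=sensors.get_state(); print(s['position'],s['orientation'],s['gripper_width'],s['ft_force'])
p,d=snapshot('wrist'); save('wb5',p)
E
```

```text
[ 0.43054308 -0.23116244 -0.0284049 ] [1.79888355e+02 7.21082210e-02 8.84881781e+01] 0.05938583392262802 [-0.75206847 -0.38624974  7.97260587]
```

View pics/wb5.png

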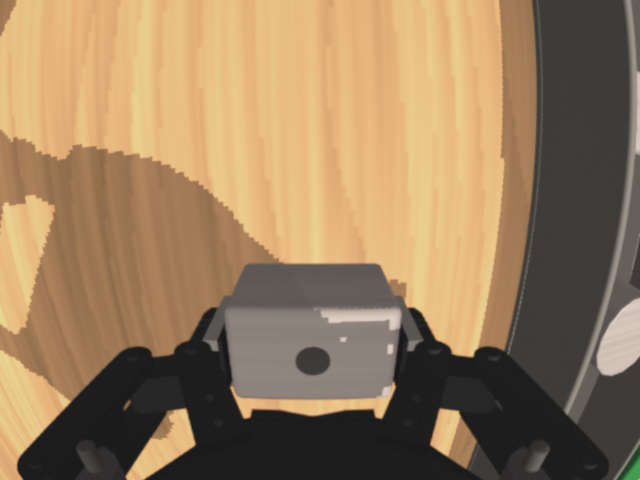

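Call:
carry_out --rows '[0,0,-0.02,0,0,0,0.2,0,0,-0.04,0,0,0,0.2,0,0,-0.05,0,0,0,0.2,0,0,-0.05,0,0,0,0.2,0,0,-0.04,0,0,0,0.2,0,0,0,0,0,0,0.2]'

```text
clock: 24.0
position: [0.432, -0.2321, 0.1759]
orientation: [179.5, 0.3, 88.5]
ft_force: [0.1, 0.6, -6.1]
gripper_width: 0.0597
```

```bash
python3 - <<'E'
from h import *
np.set_printoptions(precision=4,suppress=True)
W=cloud('side',np.load('side1.npy')).reshape(-1,3); W=W[~np.isnan(W[:,0])]
pl=W[(W[:,2]>.034)&(W[:,2]<.047)&(W[:,0]<.72)&(W[:,1]>.06)&(W[:,0]>.38)&(W[:,1]<.35)]
print(cv2.minAreaRect(pl[:,:2].astype(np.float32)))
o=np.array([.5485,.1895]); 
from scipy.optimize import minimize_scalar
for deg in (6.0,6.3,6.6):
    a=np.radians(deg); Q=(W[:,:2]-o)@np.array([[np.cos(a),-np.sin(a)],[np.sin(a),np.cos(a)]])
    m=(W[:,2]>.085)&(W[:,2]<.098)&(Q[:,1]<.012)&(Q[:,1]>-.1)&(Q[:,0]<.07)&(Q[:,0]>-.14)
    q=Q[m]; lo=q[q[:,1]<-.045]; hi=q[q[:,1]>-.025]
    print(deg,len(lo),len(hi),np.median(lo,0),np.median(hi,0),np.polyfit(lo[:,0],lo[:,1],1),np.polyfit(hi[:,0],hi[:,1],1),'x',np.percentile(q[:,0],[1,99]))
    # trough ends
s=sensors.get_state(); print(s['position'],s['orientation'],s['gripper_width'],s['ft_force'])
p,d=snapshot('side'); W=cloud('side',d)
x,y=s['position'][:2]
k=W.reshape(-1,3);k=k[~np.isnan(k[:,0])];k=k[(abs(k[:,0]-x)<.028)&(abs(k[:,1]-y)<.03)&(k[:,2]>.1)]; print(np.percentile(k[:,2],[0,2,5,10]))
save('sb6',p)
E
```

```text
((0.5496679544448853, 0.18900133669376373), (0.29028838872909546, 0.19810661673545837), 6.325754642486572)
6.0 330 310 [-0.0249 -0.0667] [-0.0181 -0.0045] [ 0.0051 -0.0664] [ 0.0007 -0.0045] x [-0.1095  0.0685]
6.3 330 310 [-0.0252 -0.0665] [-0.0181 -0.0044] [-0.0001 -0.0664] [-0.0045 -0.0045] x [-0.1097  0.0685]
6.6 330 310 [-0.0256 -0.0664] [-0.0181 -0.0043] [-0.0053 -0.0664] [-0.0098 -0.0045] x [-0.1099  0.0683]
[ 0.432  -0.2321  0.1759] [179.5457   0.3029  88.4998] 0.05968214082527873 [ 0.1359  0.6137 -6.1217]
[0.2042 0.2122 0.2197 0.2313]
```

View pics/sb6.png

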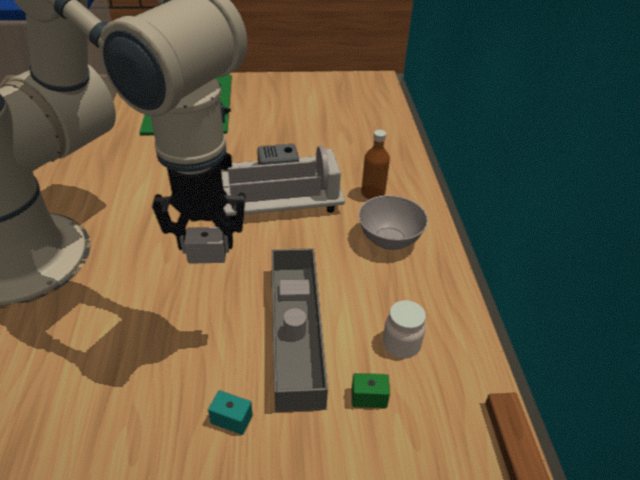

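```bash
python3 plan.py .5324 .152 .176 96.2 10
```

```text
end [0.532  0.1519 0.1761] [180.    0.   96.5]
(0.039, 0.009, -0.0, np.float64(-0.8))
(0.038, 0.01, -0.001, np.float64(-0.8))
(0.038, 0.01, 0.0, np.float64(-0.8))
(0.039, 0.011, -0.0, np.float64(-0.8))
(0.038, 0.011, -0.0, np.float64(-0.8))
(0.037, 0.012, -0.001, np.float64(-0.8))
(0.038, 0.012, -0.0, np.float64(-0.8))
(0.038, 0.013, -0.0, np.float64(-0.8))
(0.037, 0.014, -0.001, np.float64(-0.8))
(0.037, 0.013, 0.0, np.float64(-0.8))
```

Call:
carry_out --rows '[0.02,0.005,0,0,0,-0.8,0.2,0.039,0.009,0,0,0,-0.8,0.2,0.039,0.01,0,0,0,-0.8,0.2,0.039,0.01,0,0,0,-0.8,0.2,0.039,0.011,0,0,0,-0.8,0.2,0.038,0.012,0,0,0,-0.8,0.2,0.037,0.012,0,0,0,-0.8,0.2,0.038,0.013,0,0,0,-0.8,0.2,0.038,0.013,0,0,0,-0.8,0.2,0.037,0.014,0,0,0,-0.8,0.2,0.016,0.006,0,0,0,0,0.2,0,0,0,0,0,0,0.2]'

```text
clock: 25.25
position: [0.5277, 0.1561, 0.1688]
orientation: [-179.9, -0.0, 96.6]
ft_force: [-0.5, -1.1, -5.2]
gripper_width: 0.0594
```

```bash
cat > tr.py <<'E'
from h import *
np.set_printoptions(precision=4,suppress=True)
s=sensors.get_state(); print(s['clock'],s['position'],s['orientation'],s['gripper_width'],s['ft_force'])
p,d=snapshot('wrist'); save('tr_%.2f'%s['clock'],p)
W=wcloud(d,s).reshape(-1,3); W=W[~np.isnan(W[:,0])]
o=np.array([.5485,.1895]); a=np.radians(6.2); Q=(W[:,:2]-o)@np.array([[np.cos(a),-np.sin(a)],[np.sin(a),np.cos(a)]])
z=W[:,2]
m=(z>.083)&(z<.095)&(Q[:,1]<.012)&(Q[:,1]>-.1)&(Q[:,0]<.06)&(Q[:,0]>-.13)
q=Q[m]; lo=q[q[:,1]<-.05]; hi=q[q[:,1]>-.02]
for n,g in(('lo',lo),('hi',hi)):
    if len(g)>10: print(n,len(g),np.percentile(g,[2,50,98],axis=0).tolist(),np.polyfit(g[:,0],g[:,1],1))
print('floor',np.median(z[(z>.03)&(z<.055)&(abs(Q[:,1]+.035)<.02)&(Q[:,0]<.06)&(Q[:,0]>-.1)]))
t=s['position'][:2]-o; print('tcp in slicer',np.array([[np.cos(a),np.sin(a)],[-np.sin(a),np.cos(a)]])@t)
# weight in tool frame
T=(W-s['position'])@R.from_euler('xyz',s['orientation'],degrees=True).as_matrix()
w=T[(abs(T[:,0])<.03)&(abs(T[:,1])<.029)&(T[:,2]<-.012)&(T[:,2]>-.03)]
if len(w)>50: print('weight top tool',len(w),cv2.minAreaRect(w[:,:2].astype(np.float32)),np.median(w,0))
E
python3 tr.py; ls pics/tr*
```

```text
25.25 [0.5277 0.1561 0.1688] [-179.8834   -0.0111   96.6382] 0.059445310542488 [-0.4634 -1.0718 -5.1893]
lo 738 [[-0.11037872721615163, -0.0674365225240697], [-0.08155760656467365, -0.06333910340078143], [0.058649207972723216, -0.061730842502471274]] [ 0.0005 -0.0639]
hi 2227 [[-0.10742539918624926, -0.005952543637567616], [-0.025700055502080838, -0.002377952356859987], [0.05612143120166303, 1.9797333152761096e-05]] [-0.0001 -0.0026]
floor 0.0423916316734292
tcp in slicer [-0.0242 -0.0309]
weight top tool 85 ((0.02022702619433403, -0.0008973795920610428), (0.000714113179128617, 0.05538538843393326), 0.24345462024211884) [ 0.0204  0.0001 -0.0296]
pics/tr_25.25.png
```

```bash
python3 - <<'E'
from h import *
np.set_printoptions(precision=4,suppress=True)
s=sensors.get_state(); p,d=snapshot('wrist'); print(s['position'])
W=wcloud(d,s); o=np.array([.5485,.1895]); a=np.radians(6.2)
Q=(W[...,:2]-o)@np.array([[np.cos(a),-np.sin(a)],[np.sin(a),np.cos(a)]])
z=W[...,2]
for xb in (-.10,-.09,-.08,-.05,0,.03,.05):
    m=(abs(Q[...,0]-xb)<.006)&(z>.086)&(z<.095)
    y=Q[...,1][m]; l=y[(y<-.05)&(y>-.08)]; h=y[(y>-.02)&(y<.01)]
    print(xb,[ (len(g),np.percentile(g,[3,97])) for g in (l,h) if len(g)>5])
T=(W.reshape(-1,3)-s['position'])@R.from_euler('xyz',s['orientation'],degrees=True).as_matrix()
w=T[(abs(T[:,0])<.03)&(abs(T[:,1])<.029)&(T[:,2]<.03)&(T[:,2]>-.06)]
print(np.percentile(w,[1,5,50,95,99],axis=0))
E
```

```text
[0.5274 0.1547 0.1689]
-0.1 [(123, array([-0.0671, -0.0617])), (138, array([-0.0055, -0.0002]))]
-0.09 [(122, array([-0.0668, -0.0617])), (135, array([-0.006 , -0.0005]))]
-0.08 [(47, array([-0.0667, -0.0618])), (146, array([-0.0061, -0.0003]))]
-0.05 [(154, array([-0.0059, -0.0002]))]
0 [(153, array([-0.0055, -0.0001]))]
0.03 [(68, array([-0.0666, -0.0622])), (146, array([-0.0066, -0.0005]))]
0.05 [(135, array([-0.0678, -0.0618])), (139, array([-0.0061, -0.0002]))]
[[ 0.0197 -0.0283 -0.0598]
 [ 0.02   -0.026  -0.0588]
 [ 0.0205 -0.0008 -0.0467]
 [ 0.0209  0.0243 -0.0315]
 [ 0.0211  0.0269 -0.0296]]
```

View pics/tr_25.25.png

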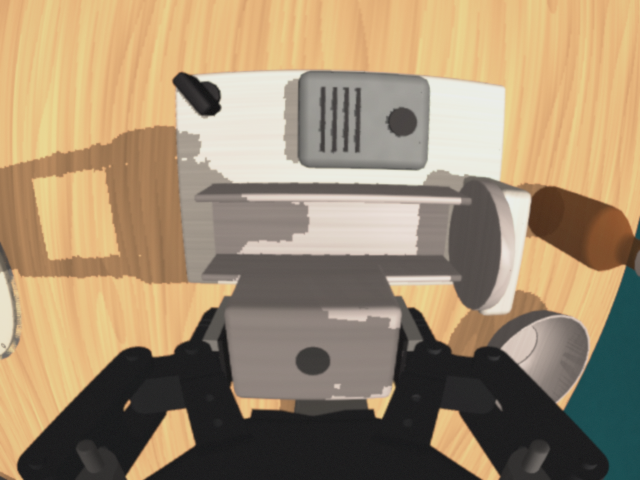

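The walls give a trough centreline at y=-34 mm in the slicer frame. The weight hangs centred in the grip. I'll correct by a few mm, lower to just above the walls, and re-check.

Call:
carry_out --rows '[-0.002,0.005,0.02,0,0,0.4,0.2,0,0,0.03,0,0,0,0.2,0,0,0.025,0,0,0,0.2,0,0,0.015,0,0,0,0.2,0,0,0,0,0,0,0.2,0,0,0,0,0,0,0.2,0,0,0,0,0,0,0.2]'

```text
clock: 26.05
position: [0.5341, 0.1525, 0.0813]
orientation: [179.9, -0.0, 96.1]
ft_force: [0.4, 1.2, -5.7]
gripper_width: 0.0596
```

```bash
python3 tr.py; ls -t pics/tr*|head -1 | xargs -I{} cp {} pics/trl.png
```

```text
26.05 [0.5341 0.1525 0.0813] [179.9247  -0.0004  96.0819] 0.059622104116914966 [ 0.4023  1.1504 -5.7275]
lo 949 [[-0.11014065332520291, -0.06767092489743265], [-0.09050486742237034, -0.06303531921846127], [0.05929241911779172, -0.06165113498705532]] [ 0.0013 -0.0636]
hi 4885 [[-0.10674895243736336, -0.005959768058132937], [-0.02470569163166913, -0.0021950513567860507], [0.05623204953195968, -8.601288707710951e-05]] [ 0.0013 -0.0024]
floor 0.042355114849894814
tcp in slicer [-0.0183 -0.0353]
weight top tool 84 ((0.020254632458090782, -0.0007041171193122864), (0.0006433563539758325, 0.05402012914419174), 0.22594113647937775) [ 0.0204  0.0001 -0.0296]
```

View pics/trl.png

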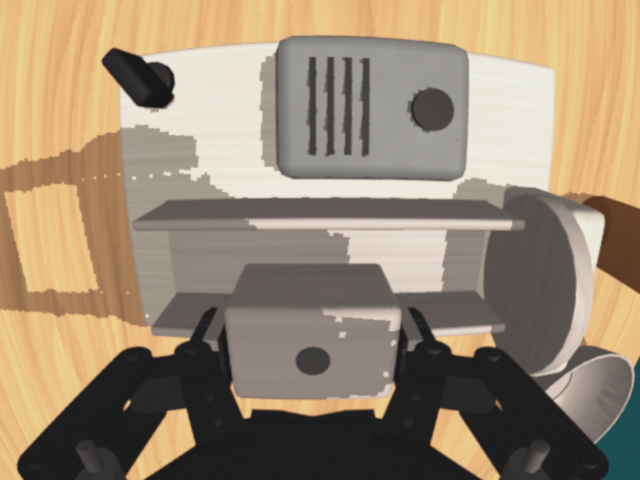

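The weight is in line with the trough, within 1.5 mm of the centreline. Lowering it gently.

Call:
carry_out --rows '[0.001,0,0.012,0,0,0,0.2,0,0,0.012,0,0,0,0.2,0,0,0.012,0,0,0,0.2,0,0,0.009,0,0,0,0.2,0,0,0.007,0,0,0,0.2,0,0,0.005,0,0,0,0.2,0,0,0.004,0,0,0,0.2,0,0,0.002,0,0,0,0.2,0,0,0.001,0,0,0,0.2,0,0,0,0,0,0,0.2]'

```text
clock: 27.1
position: [0.5336, 0.1539, 0.0165]
orientation: [180.0, 0.0, 96.1]
ft_force: [-0.3, -0.9, -5.2]
gripper_width: 0.0595
```

```bash
python3 tr.py; ls -t pics/tr_*|head -1 | xargs -I{} cp {} pics/trl2.png
```

```text
27.1 [0.5336 0.1539 0.0165] [179.9847   0.0009  96.1193] 0.05952934049716459 [-0.2676 -0.872  -5.2022]
lo 1469 [[-0.08043346594385149, -0.06733063682499496], [-0.01957115184157325, -0.062258156905602935], [0.039827870199109265, -0.05010689758335192]] [ 0.0012 -0.0594]
hi 15361 [[-0.10354990087487258, -0.01925331913930424], [-0.021572884921354393, -0.0030005848317754815], [0.05382575665678165, -1.6704384455546047e-05]] [-0.0055 -0.0061]
floor 0.042396988485020354
tcp in slicer [-0.0187 -0.0338]
```

View pics/trl2.png

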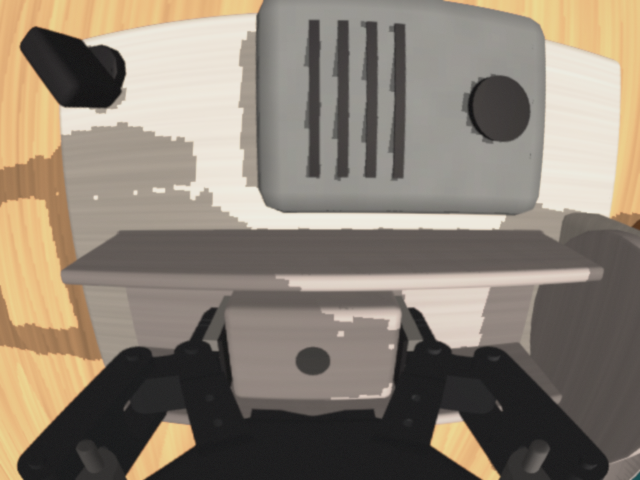

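The weight is between the walls but not touching yet: the load is still 5 N. I'll go down in 1 mm steps.

Call:
carry_out --rows '[0,0,0.001,0,0,0,0.2,0,0,0.001,0,0,0,0.2,0,0,0,0,0,0,0.2]'

```text
clock: 27.45
position: [0.5337, 0.154, 0.0156]
orientation: [179.9, -0.0, 96.1]
ft_force: [-7.0, -1.5, 17.6]
gripper_width: 0.0592
```

Touchdown. I'll ease back half a millimetre and open gently.

Call:
carry_out --rows '[0,0,-0.0008,0,0,0,0.2,0,0,0,0,0,0,-0.45,0,0,0,0,0,0,-0.55,0,0,0,0,0,0,-0.8,0,0,0,0,0,0,-0.8,0,0,0,0,0,0,-0.8,0,0,0,0,0,0,-0.8]'

```text
clock: 28.15
position: [0.5334, 0.1539, 0.0151]
orientation: [-180.0, 0.0, 96.1]
ft_force: [0.0, 0.3, -1.0]
gripper_width: 0.077
```

```bash
python3 tr.py; ls -t pics/tr_*|head -1 | xargs -I{} cp {} pics/trl3.png
```

```text
28.15 [0.5334 0.1539 0.0151] [-179.9967    0.0002   96.1177] 0.0770389318152033 [ 0.      0.2739 -0.9677]
lo 1221 [[-0.08890796085554806, -0.06696375750007527], [-0.020802867900319745, -0.06184746710350691], [0.04812294733405007, -0.050073946180009474]] [ 0.006  -0.0581]
hi 15495 [[-0.10343907101427853, -0.01930946730899244], [-0.02130614348715194, -0.002928098392066838], [0.05354448242068741, 1.0925746268302223e-06]] [-0.0059 -0.006 ]
floor 0.042361603945564194
tcp in slicer [-0.0188 -0.0338]
```

View pics/trl3.png

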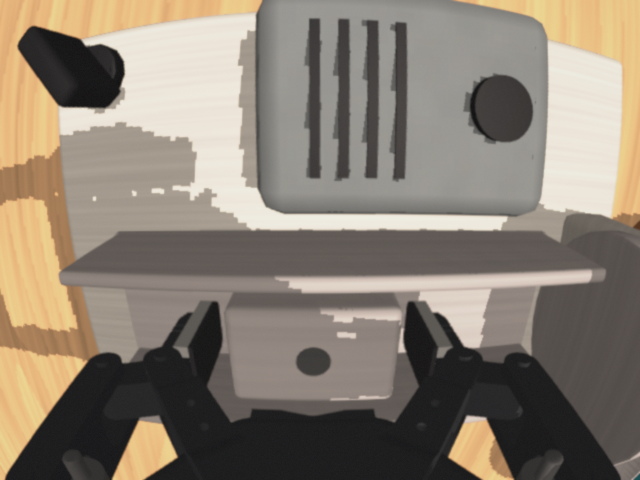

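The weight is released and stands between the walls, with the fingers clear of both ends. I'll go straight up and check.

Call:
carry_out --rows '[0,0,-0.015,0,0,0,-0.8,0,0,-0.03,0,0,0,-0.8,0,0,-0.045,0,0,0,-0.8,0,0,-0.05,0,0,0,-0.8,0,0,-0.05,0,0,0,-0.8,0,0,-0.03,0,0,0,-0.8,-0.03,0,-0.01,0,0,0,-0.8,-0.04,0,0,0,0,0,-0.8,-0.03,0,0,0,0,0,-0.8,0,0,0,0,0,0,-0.8,0,0,0,0,0,0,-0.8]'

```text
clock: 29.3
position: [0.544, 0.0541, 0.2451]
orientation: [-180.0, -0.0, 96.0]
ft_force: [0.4, -0.4, 0.1]
gripper_width: 0.0768
```

```bash
cat > fin.py <<'E'
from tilt import *
s=sensors.get_state(); p,d=snapshot('wrist'); save('fin',p); print(s['position'],s['ft_force'])
Q=ana(wcloud(d,s),s); x,y,z=Q.T
w=Q[(z>.08)&(z<.095)&(abs(y+.034)<.026)&(x>-.08)&(x<.05)]
print('weight slicer frame',len(w),cv2.minAreaRect(w[:,:2].astype(np.float32)),np.median(w,0), np.linalg.lstsq(np.c_[w[:,:2],np.ones(len(w))],w[:,2],rcond=None)[0])
p,d=snapshot('side'); save('sfin',p); print('side'); ana(cloud('side',d),0)
W=cloud('side',d).reshape(-1,3);W=W[~np.isnan(W[:,0])]
pl=W[(W[:,2]>.034)&(W[:,2]<.047)&(W[:,0]<.72)&(W[:,1]>.06)&(W[:,0]>.38)&(W[:,1]<.35)]
print(cv2.minAreaRect(pl[:,:2].astype(np.float32)))
E
python3 fin.py
```

```text
[0.544  0.0541 0.2451] [ 0.381  -0.3917  0.0862]
plate [-0.0003  0.0001  0.0384] 11158
motor [-0.0024  0.0082  0.0882] 2575
table [-0.0001  0.     -0.0015] 81256
troughfloor [ 0.0001 -0.0004  0.0424] 3487
weight slicer frame 2932 ((-0.020800143480300903, -0.03428448736667633), (0.04014137387275696, 0.059871356934309006), 89.66513061523438) [-0.0204 -0.0345  0.0872] [-0.0008  0.0121  0.0876]
side
plate [0.0014 0.0005 0.0411] 853
motor [0.0046 0.0097 0.0906] 369
table [0.0011 0.0005 0.0011] 25326
((0.5487862825393677, 0.18846312165260315), (0.2893347144126892, 0.1969352513551712), 6.629227161407471)
```

View pics/fin.png

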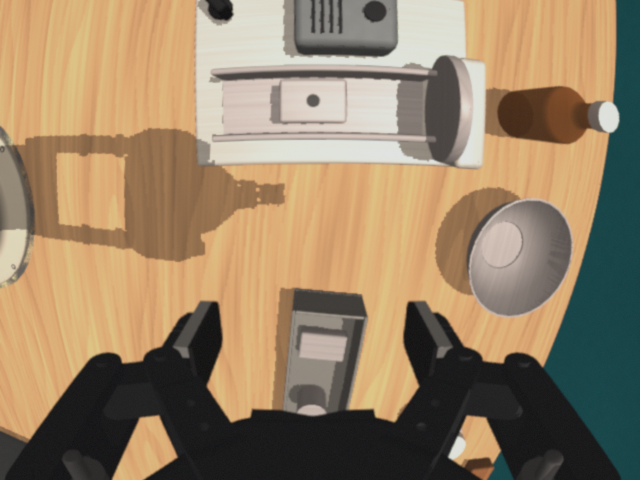

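View pics/sfin.png

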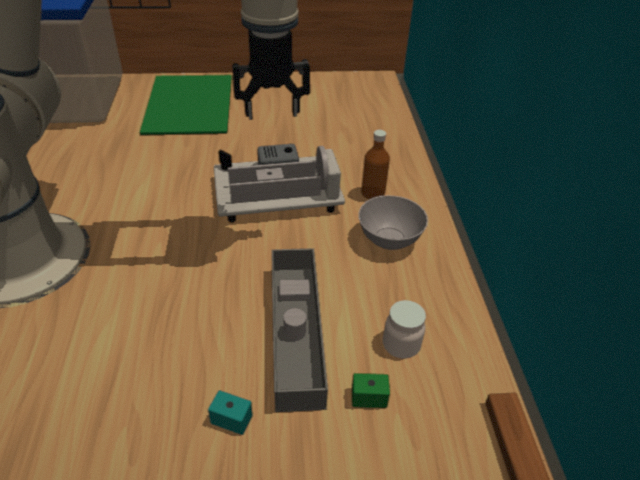

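The wrist view shows the weight lengthwise in the trough at (313,100), within 1 mm of the middle. The slicer is level, and the side view shows bowl, bottle and jar in place with the arm clear. I'm handing in.

```bash
python3 -c "
from h import *
print(workorder.finish_job())"
```

```text
the job is handed in; nothing more can be done
None
```

I levelled the slicer, set the tall steel weight lengthwise in the middle of the trough, and handed the job in at about 29 s. No verdict was reported.

**Knob and levelling:** I turned the wing knob about 163° clockwise in two grips, to about 4.0 rad. That figure assumes the wing lies along the slicer's x axis at zero. The measured plate slope went from (0.020, −0.029) to about 0.000 in the wrist camera. The side camera showed 0.001 or less after the weight was in. Slicer shift was about 2 mm or less.

**Weight:** I took it from the bin by its width, set it down on the worktop, and re-gripped it by its length. I then lowered it into the trough until it touched. In the last wrist view it sits within about 1 mm of the trough's middle, upright and aligned to within 1°. The arm was clear of everything, and the bowl, bottle and jar looked unmoved.

**What disagreed or went wrong:**
- **Finger length:** the fingertips sit about 43 mm behind the reported TCP, so the first knob grip closed on air. The second caught the round collar under the wing. I corrected the height by camera depth.
- **Side force:** about 20 N built up during the first half of the knob turn. I let go and re-gripped to relieve it.
- **Touchdown force:** it changed by about 23 N when the weight reached the trough floor.
- **Noisier slopes:** fits on the small motor case and weight tops read up to 0.012, but the plate and trough floor agreed on level.
- **Scene camera:** its depth looked wrong, so I did not use it.

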